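Prop the spring flap and fetch the red-capped tube for its label check

ROBOT

A 6-joint arm with a two-finger parallel gripper is mounted at the origin on the work surface; the furniture and walls round the work are solid. World frame = base frame: x ahead of the robot, y to its left, z up, the work surface at z = 0. Lengths are in m, angles in rad, forces in N, time in s.
With the tool pointing down it reaches from about 0.3 to 0.85 m from the base axis. Payload 5.4 kg.
Tool frame: the origin (TCP) lies midway between the tips of the shut fingers; the grasp point (between the pads) lies 19 mm behind it; z points along the fingers, y is the line along which they close (so a half turn about z gives the same grasp; the last joint's range is limited). The gripper opens to 85 mm and grips with 20 to 120 N. Pads are 22 mm wide; open, the fingers measure 114 mm over their backs; the gripper's body (76 mm by 85 mm) begins 54 mm behind the grasp point. The pads swing forward as they close: fully open they stand 13 mm farther back than shut.
Start: joints at [0.982, 0.158, 1.597, -0, 1.386, -0.21], TCP at [0.213, 0.534, 0.231] pointing down, gripper open.
Joint ranges: [-2.91, 2.91], [-0.94, 2.29], [0.18, 2.7], [-1.29, 4.43], [0.17, 2.64], [-3, 3]. Speed limits (rad/s): [2.57, 2.57, 3.14, 3.14, 3.14, 3.14].

INTERFACE

Orientations are given as [roll, pitch, yaw] about the fixed x, y, z axes, in that order (R = Rz(yaw) Ry(pitch) Rx(roll)).
In Python, from plant import env, imaging gives the robot as it stands.
- The arm moves only by the tool move_arm, never from a script. Its argument "commands" is one flat list of numbers, 7 for each row, row after row: the turn, a rotation vector about the tool's x, y, z in units of 6 degrees (1.0 is 6 degrees), then the shift along the tool's x, y, z in units of 30 mm (1.0 is 30 mm), then the opening, from 0 (shut) to 1 (fully open). A call has 1 to 12 rows; each row shifts and turns the commanded pose from where the row before left it, along the tool's axes as they then stand; what a row does not reach is not made up. A row lasts 1/12 s, in which the tool goes at most 41.7 mm and 7.16 degrees, less where a joint would pass 70% of its speed; a pose out of reach is approached as far as the arm can. A call is refused whole if a number of a shift passes 1 or a number of a turn 1, either way. A call with a gripper value outside its range is refused whole. The fingers move at their own pace and stop on an object; "newtons" is the grip in N (left out, the last holds). Time passes only in rows, so rows that do not move let the fingers close. It gives the time, the measured TCP pose, the force, the opening and the grip force at its end, in the units of the state.
- env.read_state(): the state, without advancing time (a new reading comes with each control period).
- imaging.capture(name): name is "scene" or "side" or "wrist"; returns a dict with "pixels" (400x640x3 uint8, blue, green, red), "range_z" (400x640 float32, m along the optical axis (not along the pixel's ray), 0 where there is no reading), "mtx" (3x3 intrinsics, pixels), "pose" (4x4, takes a point from camera to world coordinates). Camera axes: x right, y down, z forward; pixel columns grow to the right and rows downward; lengths in m; the calibration is good to about 2 mm. A picture is of the moment at which its call begins.
- env.finish_job(): hands the job in; it is judged then, once.
The state is a dict: "clock": time; "joint_positions": joint angles; "joint_vel": joint speeds; "joint_torque": joint torques, N m; "tool_pos": TCP position; "tool_rot": TCP orientation; "force": force on the tool from outside, world axes, zero at the start; "torque": the same for the moment, N m; "gripper_width": finger opening in m; "grasp_force": force on a finger pad.
Only numpy, scipy, OpenCV 4.12 (cv2) and the standard library are available. Lean on these libraries where they do the work, as an engineer would, in place of code of your own. Each camera call takes 0.05 s, during which the arm holds its last target. There are 200 camera calls.

TASK

The sample bin's flap springs shut: lift it with the loose orange strut and stand the strut with one foot down in the saddle on the bin's front rim and the other up under the flap, so that it holds the flap wide open by itself. Then reach in under the flap, take out the red-capped tube and lay it level in both notches of the label reader's rest, its bare barrel over the dark window, cap towards either end. Leave the flap propped for the next fetch, and do not disturb the blue-capped tube, the pen or the pen's cap.

Things in the scene. Friction and masses are not known exactly. Their poses are not given: they have to be found in the camera images.
- bin: Sample bin, fixed: light grey open box 190 (x) x 268 (y) x 105 mm high, 4 mm walls, floor inside at 12 mm, blue-framed flap with clear window on top. Origin: centre of underside, on the bench; x points from its front (robot side) to its hinge side, y to its left seen from the front, z up. The prop station (tab, saddle, stop rib) is right of centre, at bin y = -68 mm.
- flap (a joint): Flap angle: 0 shut (level, underside at 107 mm), grows as the front edge rises, hard stop at 1.26 rad, about 0.94 on the seated strut. Flap 268 wide, 4 thick, 208 mm from hinge to front edge. A spring and its weight shut it when let go: about 1 N up at the tab starts it; it bears on the propping strut with 2.5 to 3 N.
- hinge (a point): Point on the flap's hinge axis at the prop station: bin (93, -68, 109) mm. The axis runs along bin y, 2 mm above the shut flap's underside. From hinge to tab runs a solid blue strip 70 mm wide; under it a stop rib, 7 mm deep and 60 wide, has its face towards the tab 72 mm from the hinge: a strut foot slid inwards along the strip stops there.
- tab (a point): On the underside of the flap's lifting tab, 218 mm from the hinge, 8 mm from its front edge; moves with the flap. Tab 80 mm wide. Shut, its front edge is at bin x = -133, the front wall's outer face at -95 mm. The saddle's front lip (to bin x = -109, top at 91 mm) lies below it: lift the tab with a foot centred at bin x = -121 mm or less.
- saddle (a point): Centre line of a strut foot seated in the saddle: bin (-94, -68, 88) mm. Dark trough, open-topped, in a 60 mm notch of the front rim: floor at 78, front lip inner face at bin x = -105 and top at 91, side cheeks 52 mm apart, tops at 93, rear bead top at 81 mm. The flap pushes a foot into the corner of floor and lip. Seated, the strut rises away from the front at 32 (far foot at the rib) to 36 degrees.
- prop_mid (a point): Centre of the loose orange strut, 10 mm above the bench as it lies; 50 to 85 g. Web 12 mm thick (its y), 20 mm high (its z), along its x; pinch it here across the 12 mm. Both ends alike: a round black rubber foot, 20 mm in diameter, 40 mm long along y; foot centres 152 mm apart, 172 mm overall.
- prop_end_a (a point): Centre of one foot of the strut (strut x = +76 mm).
- prop_end_b (a point): Centre of the other foot of the strut (strut x = -76 mm).
- red_tube_grip (a point): On the red-capped tube's axis, middle of the barrel: pinch here. Its z runs to the cap: barrel 14 mm in diameter from -43 to +42 mm, red cap 19 mm in diameter to +60; 12 g. Lies level along bin x, cap away from the front, at bin x = 10, y = 12 or 70, z = 72 mm, on 6 mm thick rails 30 mm before and behind this point. The propped flap slopes over it 36 degrees from vertical: reach in tilted.
- blue_tube_grip (a point): The same point on the blue-capped tube, of the same size, lying in the other of the two lanes (58 mm apart). Leave it.
- reader: Label reader, fixed: off-white slab 130 (x) x 80 (y) x 18 mm with a dark window; origin: centre of its underside, x along its length. Two dark posts at x = -30 and +30 mm, 6 mm thick and 34 mm wide, have notches 16 mm wide that carry a tube lying along x: notch bottoms at 48, post tops at 57 mm.
- reader_rest (a point): Where the middle of the barrel (red_tube_grip) belongs when the tube lies in both notches: over the reader's centre, 55 mm above the bench. The tube then lies along the reader's x, either way round.
- pen: Black marker without cap, lying on the bench, 116 mm long, 16 mm high; origin: centre of its underside. Leave it.
- pen_cap: The marker's black cap, lying on the bench, 59 x 25 x 16 mm; origin: centre of its underside. Leave it.
Not all that is in view belongs to the job. Several things look just like the part that bears prop_mid: the one meant starts farthest to the robot's right. Leave any purple look-alike of the reader alone.

How it is judged:
By the outcome, as a careful person would: the job done as asked, in the order asked, and still so for the second after the job is handed in, with the robot touching nothing.
It also fails if it takes over 53 s, if anything falls off the work surface, if the arm or the gripper's body presses on something with over 40 N, if the wrist force passes 120 N, or if a joint passes its speed limit or range.

## Working session

There is one attempt and no reset: what is moved stays moved. The work goes in short steps, Python scripts to look and compute and a tool call to move; the robot and the scene stay as the last step left them, time stands still between calls to the robot, and variables do not carry over. Pictures are saved under pics/ and viewed, at most 14 in all, crops included, and the job is handed in when it is done.

Besides the shell and the picture viewer there is one more tool, called after ">>>" in YAML: its name, and indented under it one key for each argument. move_arm: Moves the arm, as the interface text tells. Its arguments: {"type":"object","properties":{"commands":{"type":"array"},"newtons":{"type":"number"}},"required":["commands"]}

```bash
mkdir -p pics && ls && cat > h.py <<'E'
import numpy as np, cv2, sys
from plant import env, imaging
from scipy.spatial.transform import Rotation as R
def cap(n):
    c=imaging.capture(n); return c
def world(c):
    K=c["mtx"];d=c["range_z"];v,u=np.mgrid[:400,:640]
    p=np.stack([(u-K[0,2])/K[0,0]*d,(v-K[1,2])/K[1,1]*d,d],-1)
    w=p@c["pose"][:3,:3].T+c["pose"][:3,3]; w[d==0]=np.nan
    return w
E
python3 - <<'E'
from h import *
s=env.read_state();print(s)
ims=[]
for n in ("scene","side"):
    c=cap(n);np.savez(f"{n}0.npz",**c);ims.append(c["pixels"]);print(n,c["mtx"].round(1).tolist(),c["pose"].round(3).tolist())
    cv2.imwrite(f"pics/{n}0.png",c["pixels"])
E
```

```text
pics
{'clock': 0.0, 'joint_positions': array([ 9.81911084e-01,  1.59056882e-01,  1.59821996e+00,  2.70920691e-06,
        1.38619330e+00, -2.10107237e-01]), 'joint_vel': array([0.00089933, 0.0004528 , 0.00066117, 0.00083008, 0.00170084,
       0.00103852]), 'joint_torque': array([-3.73684343e-04, -3.95997226e+01, -3.31429517e+01, -2.05671440e-04,
        8.32543534e-03, -2.06090100e-06]), 'tool_pos': array([0.21231305, 0.53372989, 0.23031864]), 'tool_rot': array([-3.13975700e+00, -3.94183135e-04,  2.76281379e+00]), 'force': array([-0.56165657, -0.47652695, -0.31311704]), 'torque': array([-0.01004739,  0.00447183,  0.02233083]), 'grasp_force': 0.0, 'gripper_width': 0.08517064280262975}
scene [[461.1, 0.0, 320.0], [0.0, 461.1, 195.1], [0.0, 0.0, 1.0]] [[-0.951, -0.196, 0.24, 0.227], [-0.31, 0.626, -0.715, 0.931], [-0.01, -0.754, -0.656, 0.994], [0.0, 0.0, 0.0, 1.0]]
side [[474.6, 0.0, 320.0], [0.0, 474.6, 203.7], [0.0, 0.0, 1.0]] [[-0.988, 0.067, -0.137, 0.692], [0.152, 0.497, -0.854, 0.852], [0.01, -0.865, -0.501, 0.626], [0.0, 0.0, 0.0, 1.0]]
```

View pics/scene0.png

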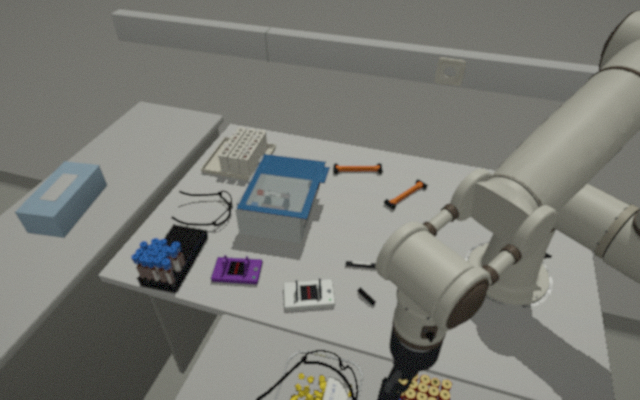

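View pics/side0.png

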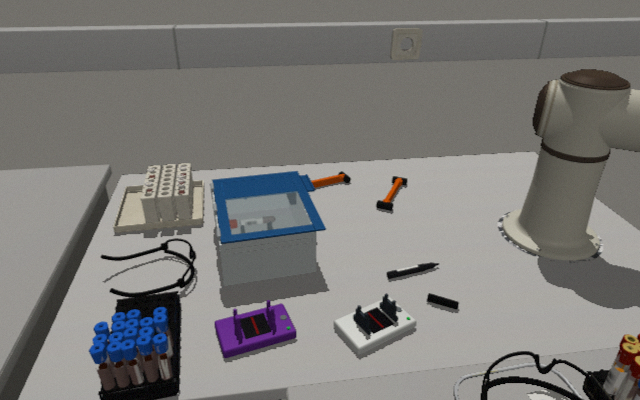

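Scene: bin with the blue flap at about (285,200). There are two orange struts, at (358,169) and (406,194) in the scene view and (330,181) and (393,193) in the side view. White reader at (308,294), purple look-alike at (237,270), pen at (360,265), cap at (367,297). Next I measure these.

```bash
python3 - <<'E'
from h import *
def run(n):
    c=dict(np.load(f"{n}0.npz"));w=world(c);im=c["pixels"];hsv=cv2.cvtColor(im,cv2.COLOR_BGR2HSV)
    def blobs(lo,hi,name,mn=25):
        m=cv2.inRange(hsv,lo,hi)
        k,l,st,ce=cv2.connectedComponentsWithStats(m)
        for i in range(1,k):
            if st[i,4]<mn: continue
            p=w[l==i];p=p[~np.isnan(p[:,0])]
            if len(p)<5: continue
            q=p[:,:2]-np.median(p[:,:2],0);ev,V=np.linalg.eigh(q.T@q)
            print(n,name,ce[i].round(),st[i,4],'mid',p.mean(0).round(3),'zrange',np.percentile(p[:,2],[5,95]).round(3),'yaw',np.degrees(np.arctan2(V[1,1],V[0,1])).round(1),'len',np.ptp(q@V[:,1]).round(3))
    blobs((5,150,120),(16,255,255),'orange')
    blobs((100,130,60),(112,255,255),'blue',100)
    blobs((0,100,70),(4,255,255),'red',6);blobs((172,100,70),(180,255,255),'red2',6)
    # flap: blue points near z .107-.113
    m=cv2.inRange(hsv,(95,120,50),(115,255,255))>0
    p=w[m];p=p[(p[:,2]>.09)&(p[:,2]<.13)&(p[:,0]>.4)]
    r=cv2.minAreaRect((p[:,:2]*1000).astype(np.float32));print('flaprect',r,cv2.boxPoints(r).round(0).tolist(),np.median(p[:,2]))
    # white reader slab
    z=w[...,2];m=((hsv[...,1]<40)&(hsv[...,2]>120)&(z>.012)&(z<.024)).astype(np.uint8)
    k,l,st,ce=cv2.connectedComponentsWithStats(m)
    for i in range(1,k):
        if st[i,4]>150:
            p=w[l==i];print('white',ce[i].round(),st[i,4],cv2.minAreaRect((p[:,:2]*1000).astype(np.float32)),np.median(p[:,2]))
run("scene");run("side")
ims=[]
for n,(x,y,a,b) in (("scene",(230,145,210,135)),("side",(200,165,210,135))):
    im=np.load(f"{n}0.npz")["pixels"][y:y+b,x:x+a];ims.append(cv2.resize(im,None,fx=2.2*1.7,fy=2.2,interpolation=cv2.INTER_CUBIC) if 0 else cv2.resize(im,(466,300),interpolation=cv2.INTER_CUBIC))
cv2.imwrite("pics/crop.png",np.vstack(ims))
E
```

```text
scene orange [358. 167.] 95 mid [ 0.503 -0.312  0.019] zrange [0.014 0.022] yaw -162.3 len 0.15
scene orange [407. 192.] 115 mid [ 0.32  -0.231  0.019] zrange [0.014 0.023] yaw 59.2 len 0.149
scene blue [288. 179.] 1723 mid [ 0.666 -0.079  0.111] zrange [0.108 0.114] yaw 94.0 len 0.266
scene blue [156. 253.] 924 mid [0.884 0.304 0.106] zrange [0.091 0.115] yaw 107.2 len 0.165
scene red [308. 289.] 15 mid [0.498 0.233 0.019] zrange [0.016 0.023] yaw 107.4 len 0.026
scene red [309. 297.] 8 mid [0.487 0.254 0.018] zrange [0.016 0.02 ] yaw 94.7 len 0.008
scene red2 [309. 293.] 9 mid [0.493 0.242 0.019] zrange [0.015 0.022] yaw 104.8 len 0.017
flaprect ((717.42236328125, 92.5306396484375), (609.4776611328125, 286.2677307128906), 71.11781311035156) [[483.0, -149.0], [754.0, -242.0], [951.0, 335.0], [681.0, 427.0]] 0.11117991535681626
white [307. 295.] 907 ((494.76751708984375, 242.43923950195312), (129.52911376953125, 84.64778137207031), 23.102699279785156) 0.017992699871918538
side orange [329. 178.] 82 mid [ 0.48  -0.32   0.021] zrange [0.018 0.023] yaw -162.9 len 0.102
side orange [392.
[... 755 characters left out ...]
ange [0.138 0.143] yaw -170.1 len 0.004
side red2 [370. 315.] 7 mid [0.497 0.23  0.02 ] zrange [0.019 0.021] yaw 99.3 len 0.012
side red2 [257. 330.] 6 mid [0.703 0.237 0.02 ] zrange [0.019 0.02 ] yaw 103.9 len 0.009
flaprect ((718.7322387695312, 91.75193786621094), (616.0325317382812, 290.28564453125), 71.41890716552734) [[483.0, -154.0], [758.0, -246.0], [954.0, 337.0], [679.0, 430.0]] 0.11193172168549537
white [519. 230.] 468 ((76.46368408203125, -15.58648681640625), (174.7644805908203, 56.418190002441406), 75.29773712158203) 0.014477010602080065
white [370. 328.] 1078 ((493.2431335449219, 242.20358276367188), (129.7831268310547, 80.85718536376953), 22.70545196533203) 0.018946392459959882
```

View pics/crop.png

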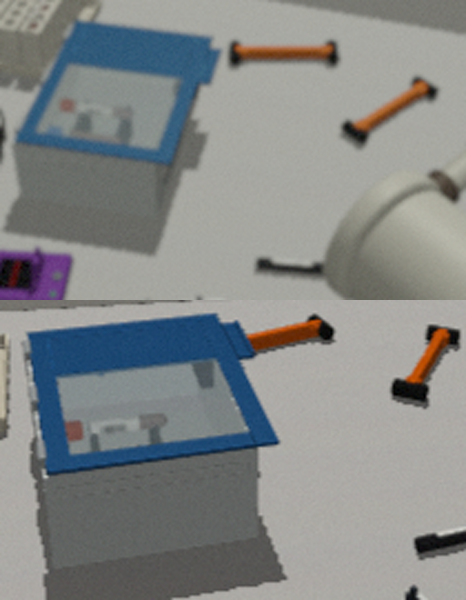

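Candidates: strut A at scene (358,167), y = -0.312, and strut B at scene (407,192), y = -0.231. A lies farther to the robot's right (-y), so A is the one. The crop confirms both are orange bars with black feet and that A sits right beside the tab. In the crop the red cap is in the far lane at scene ≈(261,192) and the blue one is nearer. Next I fix the bin pose and plan the approach.

```bash
cat >> h.py <<'E'
def ray(c,uv,z):
    K=c["mtx"];uv=np.atleast_2d(uv).astype(float)
    d=np.c_[(uv[:,0]-K[0,2])/K[0,0],(uv[:,1]-K[1,2])/K[1,1],np.ones(len(uv))]@c["pose"][:3,:3].T
    o=c["pose"][:3,3];return o+d*((z-o[2])/d[:,2])[:,None]
def tool(yaw_deg,tilt_deg):
    """tool x towards -heading, z down tilted forward by tilt along heading yaw"""
    a,t=np.radians([yaw_deg,tilt_deg]);h=np.array([np.cos(a),np.sin(a),0]);u=np.array([0,0,1.])
    z=np.sin(t)*h-np.cos(t)*u;y=np.array([-np.sin(a),np.cos(a),0]);return np.c_[np.cross(y,z),y,z]
def plan(way,start=None):
    """way: list of (tcp, Rmat, nrows, opening); prints rows"""
    if start is None:
        s=env.read_state();p=s["tool_pos"];Q=R.from_euler('xyz',s["tool_rot"])
    else: p,Q=start[0],R.from_matrix(start[1])
    for tp,tr,n,o in way:
        Rt=R.from_matrix(tr);rv=(Q.inv()*Rt).as_rotvec();ang=np.degrees(np.linalg.norm(rv));dist=np.linalg.norm(tp-p)
        if n==0: n=max(1,int(np.ceil(max(ang/5.9,dist/.036,np.abs(np.degrees(rv)).max()/6))))
        dp=(tp-p)/n
        while True:
            q=Q;rows=[]
            for i in range(n):
                rows.append(np.r_[np.degrees(rv)/6/n,q.inv().apply((tp-p)/n)/.03,o]);q=q*R.from_rotvec(rv/n)
            if np.abs(np.array(rows)[:,:6]).max()<=1: break
            n+=1
        print(f"# n={n} ang={ang:.1f} dist={dist*1e3:.0f}mm")
        r=[[float(f"{v:.2f}") for v in x] for x in rows]
        if all(x==r[0] for x in r): print(f"{n} x",r[0])
        else: print("\n".join(",".join(f"{v:g}" for v in x)+"," for x in r))
        p,Q=tp,Rt
    return p,Q.as_matrix()
E
python3 - <<'E'
from h import *
for n in ("scene","side"):
    c=dict(np.load(f"{n}0.npz"));im=c["pixels"];hsv=cv2.cvtColor(im,cv2.COLOR_BGR2HSV)
    m=cv2.inRange(hsv,(98,120,50),(114,255,255));k,l,st,ce=cv2.connectedComponentsWithStats(m)
    w=world(c);i=[i for i in range(1,k) if st[i,4]>1000 and ce[i][0]>200][0]
    cn=max(cv2.findContours((l==i).astype(np.uint8),0,cv2.CHAIN_APPROX_NONE)[0],key=cv2.contourArea)[:,0]
    p=ray(c,cn,.111)[:,:2]*1e3
    r=cv2.minAreaRect(p.astype(np.float32));print(n,r,cv2.boxPoints(r).round(0).tolist())
    # pen etc
    for (u,v) in ([(261,192)],[(233,223)])[n=="side"]:
        print('cap',ray(c,[u,v],.075).round(3),hsv[v,u])
    # strut dark+orange near
    z=w[...,2];d=np.hypot(w[...,0]-.503,w[...,1]+.312)
    mm=(d<.1)&(z>.008)&(((hsv[...,2]<70))|((hsv[...,0]<17)&(hsv[...,1]>140)))
    v,u=np.nonzero(mm);q=ray(c,np.c_[u,v],.014)[:,:2]*1e3
    print('strut',cv2.minAreaRect(q.astype(np.float32)))
E
```

```text
scene ((664.2288208007812, -49.250335693359375), (216.0177764892578, 260.2088928222656), 5.589712619781494) [[544.0, 70.0], [569.0, -189.0], [784.0, -168.0], [759.0, 91.0]]
cap [[ 0.74  -0.031  0.075]] [  4  65 125]
strut ((504.29473876953125, -308.0177001953125), (162.65390014648438, 45.17024612426758), 17.303861618041992)
side ((662.3072509765625, -48.68206787109375), (223.12069702148438, 269.4891357421875), 5.72127628326416) [[538.0, 74.0], [565.0, -194.0], [787.0, -172.0], [760.0, 97.0]]
cap [[ 0.74  -0.03   0.075]] [  5  94 122]
strut ((477.8529968261719, -325.9871826171875), (113.74405670166016, 55.5950813293457), 15.306764602661133)
```

```bash
cat >> h.py <<'E'
BIN=np.array([.683,-.047]);BY=5.65
def b2w(x,y,z):
    a=np.radians(BY);return np.array([BIN[0]+(x*np.cos(a)-y*np.sin(a))/1e3,BIN[1]+(x*np.sin(a)+y*np.cos(a))/1e3,z/1e3])
E
python3 - <<'E'
from h import *
plan([(np.array([.47,-.30,.17]),tool(17.4,20),0,1)])
E
```

```text
# n=30 ang=43.8 dist=875mm
-0.04,-0.11,-0.21,-0.61,-0.75,0.07,1,
-0.04,-0.11,-0.21,-0.59,-0.77,0.07,1,
-0.04,-0.11,-0.21,-0.57,-0.78,0.08,1,
-0.04,-0.11,-0.21,-0.55,-0.79,0.08,1,
-0.04,-0.11,-0.21,-0.53,-0.81,0.08,1,
-0.04,-0.11,-0.21,-0.52,-0.82,0.08,1,
-0.04,-0.11,-0.21,-0.5,-0.83,0.09,1,
-0.04,-0.11,-0.21,-0.48,-0.84,0.09,1,
-0.04,-0.11,-0.21,-0.46,-0.85,0.09,1,
-0.04,-0.11,-0.21,-0.44,-0.86,0.09,1,
-0.04,-0.11,-0.21,-0.42,-0.87,0.09,1,
-0.04,-0.11,-0.21,-0.39,-0.88,0.09,1,
-0.04,-0.11,-0.21,-0.37,-0.89,0.09,1,
-0.04,-0.11,-0.21,-0.35,-0.9,0.1,1,
-0.04,-0.11,-0.21,-0.33,-0.91,0.1,1,
-0.04,-0.11,-0.21,-0.31,-0.92,0.1,1,
-0.04,-0.11,-0.21,-0.29,-0.92,0.09,1,
-0.04,-0.11,-0.21,-0.27,-0.93,0.09,1,
-0.04,-0.11,-0.21,-0.24,-0.94,0.09,1,
-0.04,-0.11,-0.21,-0.22,-0.94,0.09,1,
-0.04,-0.11,-0.21,-0.2,-0.95,0.09,1,
-0.04,-0.11,-0.21,-0.18,-0.95,0.09,1,
-0.04,-0.11,-0.21,-0.15,-0.96,0.09,1,
-0.04,-0.11,-0.21,-0.13,-0.96,0.08,1,
-0.04,-0.11,-0.21,-0.11,-0.96,0.08,1,
-0.04,-0.11,-0.21,-0.09,-0.96,0.08,1,
-0.04,-0.11,-0.21,-0.06,-0.97,0.08,1,
-0.04,-0.11,-0.21,-0.04,-0.97,0.07,1,
-0.04,-0.11,-0.21,-0.02,-0.97,0.07,1,
-0.04,-0.11,-0.21,0,-0.97,0.07,1,
```

>>> move_arm:
  commands: [-0.04,-0.11,-0.21,-0.61,-0.75,0.07,1,-0.04,-0.11,-0.21,-0.59,-0.77,0.07,1,-0.04,-0.11,-0.21,-0.57,-0.78,0.08,1,-0.04,-0.11,-0.21,-0.55,-0.79,0.08,1,-0.04,-0.11,-0.21,-0.53,-0.81,0.08,1,-0.04,-0.11,-0.21,-0.52,-0.82,0.08,1,-0.04,-0.11,-0.21,-0.5,-0.83,0.09,1,-0.04,-0.11,-0.21,-0.48,-0.84,0.09,1,-0.04,-0.11,-0.21,-0.46,-0.85,0.09,1,-0.04,-0.11,-0.21,-0.44,-0.86,0.09,1,-0.04,-0.11,-0.21,-0.42,-0.87,0.09,1,-0.04,-0.11,-0.21,-0.39,-0.88,0.09,1]

```text
clock: 1.1
tool_pos: [0.3151, 0.1999, 0.2064]
tool_rot: [3.11, 0.144, 3.027]
force: [0.7, -0.1, -0.4]
gripper_width: 0.0855
grasp_force: 0.0
```

>>> move_arm:
  commands: [-0.04,-0.11,-0.21,-0.37,-0.89,0.09,1,-0.04,-0.11,-0.21,-0.35,-0.9,0.1,1,-0.04,-0.11,-0.21,-0.33,-0.91,0.1,1,-0.04,-0.11,-0.21,-0.31,-0.92,0.1,1,-0.04,-0.11,-0.21,-0.29,-0.92,0.09,1,-0.04,-0.11,-0.21,-0.27,-0.93,0.09,1,-0.04,-0.11,-0.21,-0.24,-0.94,0.09,1,-0.04,-0.11,-0.21,-0.22,-0.94,0.09,1,-0.04,-0.11,-0.21,-0.2,-0.95,0.09,1,-0.04,-0.11,-0.21,-0.18,-0.95,0.09,1,-0.04,-0.11,-0.21,-0.15,-0.96,0.09,1,-0.04,-0.11,-0.21,-0.13,-0.96,0.08,1]

```text
clock: 2.1
tool_pos: [0.4153, -0.1348, 0.1817]
tool_rot: [3.117, 0.29, -2.992]
force: [-0.0, 0.6, 1.4]
gripper_width: 0.0855
grasp_force: 0.0
```

>>> move_arm:
  commands: [-0.04,-0.11,-0.21,-0.11,-0.96,0.08,1,-0.04,-0.11,-0.21,-0.09,-0.96,0.08,1,-0.04,-0.11,-0.21,-0.06,-0.97,0.08,1,-0.04,-0.11,-0.21,-0.04,-0.97,0.07,1,-0.04,-0.11,-0.21,-0.02,-0.97,0.07,1,-0.04,-0.11,-0.21,0,-0.97,0.07,1,0,0,0,0,0,0,1,0,0,0,0,0,0,1]

```text
clock: 2.77
tool_pos: [0.4655, -0.3007, 0.1687]
tool_rot: [3.134, 0.359, -2.857]
force: [0.3, 0.7, 0.0]
gripper_width: 0.086
grasp_force: 0.0
```

```bash
python3 - <<'E'
from h import *
c=cap("wrist");np.savez("w1.npz",**c);im=c["pixels"];cv2.imwrite("pics/w1.png",im)
hsv=cv2.cvtColor(im,cv2.COLOR_BGR2HSV);w=world(c)
m=cv2.inRange(hsv,(5,150,100),(17,255,255));k,l,st,ce=cv2.connectedComponentsWithStats(m)
for i in range(1,k):
    if st[i,4]<200: continue
    v,u=np.nonzero(l==i);p=w[l==i];print(ce[i],st[i],np.nanpercentile(p[:,2],[10,50,90]))
    t=p[p[:,2]>.017];q=ray(c,np.c_[u,v],.02)[(p[:,2]>.017)][:,:2]
    print(cv2.minAreaRect((q*1e3).astype(np.float32)),cv2.minAreaRect((t[:,:2]*1e3).astype(np.float32)))
E
```

```text
[521.25037037  20.95333333] [ 496    0   47   45 1350] [0.01507689 0.02000313 0.02126567]
((349.2872619628906, -183.44403076171875), (39.74732971191406, 19.196985244750977), 58.28013229370117) ((349.25469970703125, -183.39736938476562), (40.48101806640625, 19.12937355041504), 62.55018997192383)
[288.02974159 142.29058996] [ 271   72   33  151 2051] [0.0188991  0.02033185 0.02121746]
((502.6093444824219, -313.4956359863281), (148.84983825683594, 18.124116897583008), 17.766159057617188) ((502.455322265625, -313.78839111328125), (149.18887329101562, 18.26372718811035), 17.769912719726562)
```

View pics/w1.png

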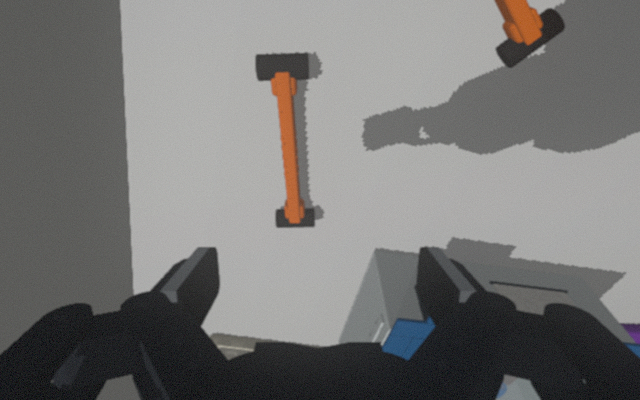

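The wrist view shows the strut at (288,142), its feet at (282,67) and (295,217), with clear space for the fingers. Now the grasp.

```bash
python3 - <<'E'
from h import *
g=np.array([.5025,-.3135,.008])
T=tool(17.8,20)
plan([(g+[0,0,.06],T,5,1),(g,T,3,1)])
E
```

```text
# n=5 ang=1.5 dist=108mm
5 x [-0.0, 0.02, -0.05, 0.04, -0.16, 0.7, 1.0]
# n=3 ang=0.0 dist=60mm
3 x [0.0, 0.0, 0.0, 0.23, 0.0, 0.63, 1.0]
```

>>> move_arm:
  commands: [0,0.02,-0.05,0.04,-0.16,0.7,1,0,0.02,-0.05,0.04,-0.16,0.7,1,0,0.02,-0.05,0.04,-0.16,0.7,1,0,0.02,-0.05,0.04,-0.16,0.7,1,0,0.02,-0.05,0.04,-0.16,0.7,1,0,0,0,0.23,0,0.63,1,0,0,0,0.23,0,0.63,1,0,0,0,0.23,0,0.63,1,0,0,0,0,0,0,1,0,0,0,0,0,0,1]
  newtons: 60

```text
clock: 3.65
tool_pos: [0.5155, -0.3034, 0.0167]
tool_rot: [3.14, 0.314, -2.855]
force: [0.0, -0.9, 0.5]
gripper_width: 0.0851
grasp_force: 0.0
```

>>> move_arm:
  commands: [0,0,0,0,0,0,0,0,0,0,0,0,0,0,0,0,0,0,0,0,0,0,0,0,0,0,0,0,0,0,0,0,0,0,0,0,0,0,0,0,0,0,0,0,0,0,0,0,0,0,0,0,0,0,0,0]
  newtons: 100

```text
clock: 4.32
tool_pos: [0.5163, -0.3059, 0.0179]
tool_rot: [-3.14, 0.315, -2.855]
force: [-2.6, 0.0, 6.6]
gripper_width: 0.0066
grasp_force: 98.4
```

```bash
python3 - <<'E'
from h import *
s=env.read_state();print(s["joint_positions"].round(3),s["tool_pos"],s["tool_rot"],s["force"],s["gripper_width"])
c=cap("wrist");cv2.imwrite("pics/w2.png",c["pixels"])
E
```

```text
[-0.887  0.37   1.844  0.392  0.84  -2.994] [ 0.51627277 -0.30588243  0.01794754] [-3.13968805  0.31473163 -2.85520588] [-2.63348487  0.01607644  6.64523504] 0.006626461442833347
```

View pics/w2.png

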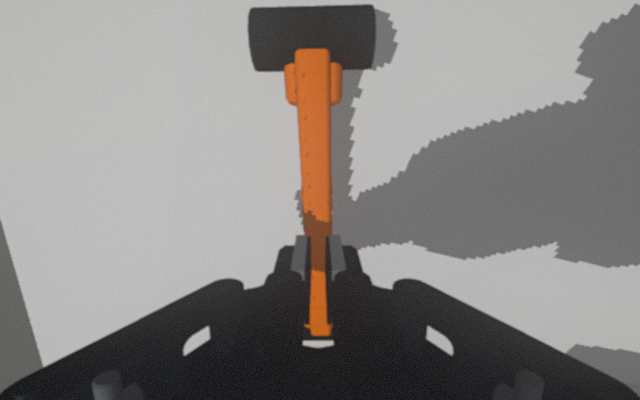

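The last joint hit its range (-2.99), so the pose fell short and the fingers caught only the strut's top edge. I'll let go, lift, turn half a turn about tool z, and regrasp.

>>> move_arm:
  commands: [0,0,0,0,0,0,1,0,0,0,0,0,0,1,0,0,0,0,0,0,1,0,0,0,0,0,0,1,0,0,0,0,0,-1,1,0,0,0,0,0,-1,1,0,0,0,0,0,-1,1,0,0,1,0,0,-0.5,1,0,0,1,0,0,0,1,0,0,1,0,0,0,1,0,0,1,0,0,0,1,0,0,1,0,0,0,1]

```text
clock: 5.37
tool_pos: [0.4847, -0.3143, 0.1169]
tool_rot: [2.98, 0.27, 2.876]
force: [0.2, -0.4, 0.6]
gripper_width: 0.0855
grasp_force: 0.0
```

>>> move_arm:
  commands: [0,0,1,0,0,0,1,0,0,1,0,0,0,1,0,0,1,0,0,0,1,0,0,1,0,0,0,1,0,0,1,0,0,0,1,0,0,1,0,0,0,1,0,0,1,0,0,0,1,0,0,1,0,0,0,1,0,0,1,0,0,0,1,0,0,1,0,0,0,1,0,0,1,0,0,0,1,0,0,1,0,0,0,1]

```text
clock: 6.37
tool_pos: [0.4847, -0.3142, 0.1167]
tool_rot: [2.834, -0.066, 1.652]
force: [-0.4, 0.1, -0.2]
gripper_width: 0.0852
grasp_force: 0.0
```

>>> move_arm:
  commands: [0,0,1,0,0,0,1,0,0,1,0,0,0,1,0,0,1,0,0,0,1,0,0,1,0,0,0,1,0,0,1,0,0,0,1,0,0,1,0,0,0,1,0,0,1,0,0,0,1,0,0,1,0,0,0,1,0,0,1,0,0,0,1,0,0,1,0,0,0,1,0,0,1,0,0,0,1,0,0,1,0,0,0,1]

```text
clock: 7.37
tool_pos: [0.4847, -0.3142, 0.1167]
tool_rot: [3.109, -0.312, 0.39]
force: [-0.6, 0.1, -0.0]
gripper_width: 0.0854
grasp_force: 0.0
```

```bash
cat > tf.py <<'E'
from h import *
def tf(yaw,tilt):
    T=tool(yaw,tilt);return np.c_[-T[:,0],-T[:,1],T[:,2]]
E
python3 - <<'E'
from tf import *
s=env.read_state();print(s["joint_positions"].round(3),s["tool_pos"],s["tool_rot"])
c=cap("wrist");im=c["pixels"];cv2.imwrite("pics/w3.png",im)
hsv=cv2.cvtColor(im,cv2.COLOR_BGR2HSV);w=world(c)
for n,c in (("wrist",c),("scene",cap("scene"))):
  im=c["pixels"];hsv=cv2.cvtColor(im,cv2.COLOR_BGR2HSV);w=world(c)
  m=cv2.inRange(hsv,(5,150,100),(17,255,255));k,l,st,ce=cv2.connectedComponentsWithStats(m)
  for i in range(1,k):
    if st[i,4]<40: continue
    v,u=np.nonzero(l==i);q=ray(c,np.c_[u,v],.02)[:,:2]
    print(n,ce[i],st[i],cv2.minAreaRect((q*1e3).astype(np.float32)))
E
```

```text
[-0.945  0.162  1.865  0.346  1.034  0.074] [ 0.48468848 -0.3141811   0.11673735] [ 3.10903303 -0.31248143  0.39046192]
wrist [317.06026859 216.42188012] [ 299  117   37  197 3053] ((501.4579162597656, -308.88580322265625), (149.5959930419922, 18.96138572692871), 18.039371490478516)
wrist [120.0262697  388.81085814] [103 376  36  24 571] ((328.9527282714844, -222.66607666015625), (17.06746482849121, 24.53255271911621), 26.708662033081055)
scene [357.98245614 169.25730994] [336 166  44   6 171] ((502.5911865234375, -303.2355041503906), (149.0878143310547, 28.126733779907227), 17.30718231201172)
scene [408.         191.92142857] [391 181  32  22 140] ((316.83441162109375, -229.3589630126953), (141.85841369628906, 22.570629119873047), 62.358455657958984)
```

```bash
python3 - <<'E'
from tf import *
g=np.array([.502,-.310,.008]);T=tf(18,20)
plan([(g+[0,0,.05],T,4,1),(g,T,3,1)])
E
```

```text
# n=4 ang=4.9 dist=61mm
0.02,0.08,0.19,-0.01,0.01,0.51,1,
0.02,0.08,0.19,-0.02,0.01,0.51,1,
0.02,0.08,0.19,-0.02,0.01,0.51,1,
0.02,0.08,0.19,-0.02,0.01,0.51,1,
# n=3 ang=0.0 dist=50mm
3 x [0.0, 0.0, 0.0, -0.19, 0.0, 0.52, 1.0]
```

>>> move_arm:
  commands: [0.02,0.08,0.19,-0.02,0.01,0.51,1,0.02,0.08,0.19,-0.02,0.01,0.51,1,0.02,0.08,0.19,-0.02,0.01,0.51,1,0.02,0.08,0.19,-0.02,0.01,0.51,1,0,0,0,-0.19,0,0.52,1,0,0,0,-0.19,0,0.52,1,0,0,0,-0.19,0,0.52,1,0,0,0,0,0,0,1]
  newtons: 60

```text
clock: 8.13
tool_pos: [0.4999, -0.3082, 0.0049]
tool_rot: [-3.135, -0.345, 0.314]
force: [-0.9, 0.7, -1.1]
gripper_width: 0.0851
grasp_force: 0.0
```

>>> move_arm:
  commands: [0,0,0,0,0,0,0,0,0,0,0,0,0,0,0,0,0,0,0,0,0,0,0,0,0,0,0,0,0,0,0,0,0,0,0,0,0,0,0,0,0,0,0,0,0,0,0,0,0]
  newtons: 100

```text
clock: 8.72
tool_pos: [0.5021, -0.3113, 0.0095]
tool_rot: [3.141, -0.348, 0.313]
force: [-2.0, -0.3, 4.5]
gripper_width: 0.0091
grasp_force: 98.7
```

```bash
cat >> tf.py <<'E'
REL=20.  # tool tilt minus strut slope
OFF=np.zeros(3) # strut centre minus tcp, tool frame
def strut(fx,fz,phi,n=0,y=-68,yaw=None,o=0):
    """far-foot bin x,z and slope -> tcp waypoint"""
    a=np.radians(phi);c=b2w(fx-76*np.cos(a),y,fz-76*np.sin(a));T=tf(BY if yaw is None else yaw,phi+REL)
    return (c-T@OFF,T,n,o)
E
python3 - <<'E'
from tf import *
s=env.read_state();p=s["tool_pos"]
plan([(p+[-.02,0,.09],tf(18,20),4,0),strut(-168,84,8)])
E
```

```text
# n=4 ang=0.1 dist=92mm
4 x [0.0, 0.0, -0.0, 0.11, -0.05, -0.76, 0.0]
# n=6 ang=14.7 dist=178mm
-0.14,0.22,0.31,0.06,-0.97,0.17,0,
-0.14,0.22,0.31,0.02,-0.98,0.16,0,
-0.14,0.22,0.31,-0.01,-0.98,0.15,0,
-0.14,0.22,0.31,-0.05,-0.98,0.13,0,
-0.14,0.22,0.31,-0.08,-0.98,0.12,0,
-0.14,0.22,0.31,-0.12,-0.98,0.1,0,
```

>>> move_arm:
  commands: [0,0,0,0.11,-0.05,-0.76,0,0,0,0,0.11,-0.05,-0.76,0,0,0,0,0.11,-0.05,-0.76,0,0,0,0,0.11,-0.05,-0.76,0,-0.14,0.22,0.31,0.06,-0.97,0.17,0,-0.14,0.22,0.31,0.02,-0.98,0.16,0,-0.14,0.22,0.31,-0.01,-0.98,0.15,0,-0.14,0.22,0.31,-0.05,-0.98,0.13,0,-0.14,0.22,0.31,-0.08,-0.98,0.12,0,-0.14,0.22,0.31,-0.12,-0.98,0.1,0,0,0,0,0,0,0,0]

```text
clock: 9.63
tool_pos: [0.4434, -0.1298, 0.0683]
tool_rot: [-3.132, -0.481, 0.098]
force: [-1.6, 0.6, -0.3]
gripper_width: 0.0088
grasp_force: 98.2
```

```bash
python3 - <<'E'
from tf import *
s=env.read_state();print(s["joint_positions"].round(3),s["tool_pos"],s["tool_rot"],s["force"],s["gripper_width"])
Rm=R.from_euler('xyz',s["tool_rot"]).as_matrix();p=s["tool_pos"]
ims=[]
for n in("scene","side","wrist"):
  c=cap(n);np.savez(n+"4.npz",**c);im=c["pixels"];hsv=cv2.cvtColor(im,cv2.COLOR_BGR2HSV);w=world(c)
  m=cv2.inRange(hsv,(5,140,80),(17,255,255))>0;q=(w-p)
  m&=(np.linalg.norm(q,axis=-1)<.1)
  pts=(w[m]-p)@Rm*1e3
  if len(pts)>30:
    d=pts-pts.mean(0);U,S,V=np.linalg.svd(d,full_matrices=False);print(n,len(pts),'mean(tool mm)',pts.mean(0).round(1),'dir tool',V[0].round(3),np.percentile(pts,[2,98],axis=0).round(0).tolist(),'worlddir',(Rm@V[0]).round(3))
ims=[np.load("side4.npz")["pixels"][130:330,180:500],np.load("scene4.npz")["pixels"][120:320,180:500]]
cv2.imwrite("pics/c4.png",cv2.resize(np.vstack(ims),(480,600),interpolation=cv2.INTER_CUBIC))
E
```

```text
[-0.815 -0.221  2.399  0.577  0.749  0.269] [ 0.44336106 -0.12984777  0.06830366] [-3.1324096 -0.4809812  0.0983481] [-1.56423167  0.60094703 -0.25785617] 0.008781072069697377
scene 190 mean(tool mm) [ 4.9 -4.3 -6.5] dir tool [-0.937 -0.007 -0.349] [[-63.0, -12.0, -34.0], [75.0, 6.0, 19.0]] worlddir [-0.988 -0.094 -0.124]
side 371 mean(tool mm) [ 5.7 -1.  -4.5] dir tool [-0.945  0.002 -0.328] [[-58.0, -7.0, -34.0], [72.0, 7.0, 21.0]] worlddir [-0.984 -0.102 -0.146]
wrist 6712 mean(tool mm) [28.3  5.5 -5.1] dir tool [-0.938 -0.001 -0.347] [[-27.0, -2.0, -25.0], [77.0, 13.0, 13.0]] worlddir [-0.987 -0.1   -0.127]
```

View pics/c4.png

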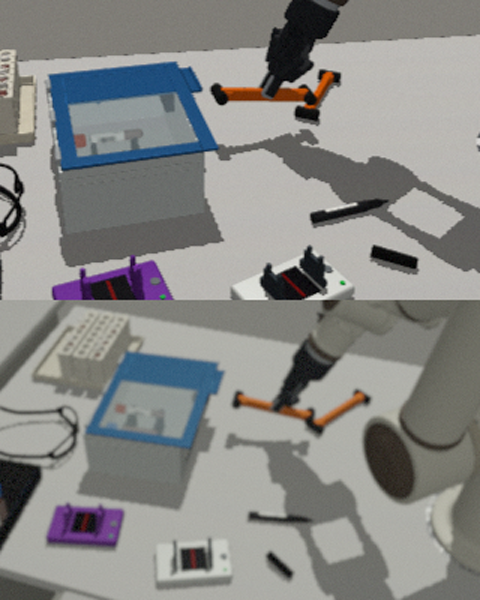

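The side and scene crops show the strut held level, clear of the tab, far foot at crop (218,93). Before lifting I fit a quick arm model to check the joint margins at the steep final tilt.

```bash
cat > kin.py <<'E'
from tf import *
from scipy.optimize import least_squares
D=[([0.9819,.15906,1.59822,0,1.38619,-.21011],[.21231,.53373,.23032],[-3.139757,-.000394,2.762814]),
([-0.887,0.37,1.844,0.392,0.84,-2.994],[0.51627,-0.30588,0.01795],[-3.139688,0.314732,-2.855206]),
([-0.945,0.162,1.865,0.346,1.034,0.074],[0.484688,-0.314181,0.116737],[3.109033,-0.312481,0.390462]),
([-0.815,-0.221,2.399,0.577,0.749,0.269],[0.443361,-0.129848,0.068304],[-3.13241,-0.480981,0.098348])]
def Rs(q):
    r=R.from_euler;A=r('z',q[0]);B=A*r('y',q[1]);C=A*r('y',q[1]+q[2]);Dd=C*r('z',q[3]);E=Dd*r('y',q[4]);F=E*r('z',q[5]);return A,B,C,F
def rows(q):
    A,B,C,F=[x.as_matrix() for x in Rs(q)]
    return np.c_[A[:,1],A[:,2],A[:,0],B[:,2],B[:,0],C[:,2],C[:,0],F[:,2]]
R0=R.concatenate([Rs(q)[3].inv()*R.from_euler('xyz',o) for q,_,o in D])
X=np.linalg.lstsq(np.vstack([rows(q) for q,_,_ in D]),np.hstack([p for _,p,_ in D]),rcond=1e-3)[0]
Rm0=R0.mean()
if __name__=="__main__":
    print(R0.as_rotvec().round(3));print(X.round(3));print([np.round((rows(q)@X-p)*1e3,1) for q,p,_ in D])
LO=np.array([-2.91,-.94,.18,-1.29,.17,-3]);HI=np.array([2.91,2.29,2.7,4.43,2.64,3])
def ik(p,T,q0):
    f=lambda q:np.r_[(rows(q)@X-p)*10,((Rs(q)[3]*Rm0).inv()*R.from_matrix(T)).as_rotvec()]
    s=least_squares(f,q0);return s.x,np.abs(s.fun).max()
def margins(way,q):
    for w in way:
        q,e=ik(w[0],w[1],q);i=np.argmin(np.minimum(q-LO,HI-q));print(q.round(2),'err',round(e,4),'tight j',i+1,round(float(np.minimum(q-LO,HI-q)[i]),2))
    return q
E
python3 - <<'E'
import kin
from kin import *
print(R0.as_rotvec().round(3));print(X.round(3));print([np.round((rows(q)@X-p)*1e3,1) for q,p,_ in D])
import tf; tf.OFF[:]=[.003,0,.001]
way=[strut(-124,84,20),strut(-90,201,25),strut(-12,216,30),strut(34,191,32.5),strut(35,169,32.5)]
q=margins(way,D[3][0])
print('tube')
for y,t in ((12,36),(12,42)):
    margins([(b2w(10,y,72)+tf.tf(BY,t)@[0,0,.019],tf.tf(BY,t),0,0)],q)
plan(way)
E
```

```text
[[-0.     0.     1.571]
 [ 0.    -0.     1.57 ]
 [-0.    -0.     1.571]
 [ 0.     0.     1.571]]
[ 0.12   0.298  0.001  0.386 -0.     0.519  0.048  0.306]
[array([ 0., -0., -0.]), array([-0.1, -0. , -0. ]), array([0.2, 0.1, 0.1]), array([-0.1, -0.1, -0. ])]
[-0.84 -0.08  2.41  1.05  0.64 -0.2 ] err 0.0 tight j 3 0.29
[-0.8  -0.29  2.34  0.92  0.77  0.08] err 0.0 tight j 3 0.36
[-0.67 -0.09  2.2   1.11  0.64 -0.  ] err 0.0 tight j 5 0.47
[-0.61  0.09  2.12  1.33  0.56 -0.19] err 0.0 tight j 5 0.39
[-0.6   0.14  2.12  1.41  0.55 -0.29] err 0.0 tight j 5 0.38
tube
[-0.33  0.35  1.88  0.67  0.4   0.59] err 0.0 tight j 5 0.23
[-0.35  0.34  1.95  1.05  0.34  0.2 ] err 0.0 tight j 5 0.17
# n=3 ang=12.1 dist=47mm
0,0.67,0.01,0.35,0.01,0.39,0,
0,0.67,0.01,0.32,0.01,0.42,0,
0,0.67,0.01,0.29,0.01,0.44,0,
# n=4 ang=5.0 dist=117mm
-0,0.21,0,0.83,0,-0.51,0,
-0,0.21,0,0.84,0,-0.49,0,
-0,0.21,0,0.85,0,-0.47,0,
-0,0.21,0,0.86,0,-0.45,0,
# n=3 ang=5.0 dist=82mm
0,0.28,0,0.71,-0,0.57,0,
0,0.28,0,0.69,0,0.59,0,
0,0.28,0,0.67,0,0.61,0,
# n=2 ang=2.5 dist=55mm
0,0.21,-0,0.16,-0,0.91,0,
0,0.21,-0,0.14,-0,0.91,0,
# n=1 ang=0.0 dist=22mm
1 x [0.0, 0.0, 0.0, -0.56, 0.0, 0.47, 0.0]
```

>>> move_arm:
  commands: [0,0.67,0.01,0.35,0.01,0.39,0,0,0.67,0.01,0.32,0.01,0.42,0,0,0.67,0.01,0.26,0.01,0.44,0,0,0,0,0,0,0,0]

```text
clock: 10.12
tool_pos: [0.4914, -0.1351, 0.0543]
tool_rot: [-3.138, -0.697, 0.092]
force: [-1.1, 0.4, -1.8]
gripper_width: 0.0089
grasp_force: 98.2
```

```bash
python3 - <<'E'
from kin import *
import tf; tf.OFF[:]=[.003,0,.001]
s=env.read_state();print(s["tool_pos"],s["tool_rot"],s["force"])
p=s["tool_pos"];Rm=R.from_euler('xyz',s["tool_rot"]).as_matrix()
a=np.radians(20.2);d=Rm@[np.cos(a),0,np.sin(a)];F=p+Rm@tf.OFF+.076*d
t=np.radians(BY);e=F[:2]-BIN;print('F bin',[(e[0]*np.cos(t)+e[1]*np.sin(t))*1e3,(-e[0]*np.sin(t)+e[1]*np.cos(t))*1e3,F[2]*1e3],'phi',np.degrees(np.arcsin(d[2])))
ims=[]
for n,(x,y) in (("scene",(250,140)),("side",(220,150))):
    ims.append(cap(n)["pixels"][y:y+100,x:x+130])
cv2.imwrite("pics/c5.png",cv2.resize(np.hstack(ims),(780,300),interpolation=cv2.INTER_CUBIC))
E
```

```text
[ 0.49136296 -0.13510234  0.05428686] [-3.13762988 -0.69708851  0.09167606] [-1.11371056  0.44353385 -1.80539674]
F bin [np.float64(-124.90512401029932), np.float64(-69.21593715734144), np.float64(81.11575033457108)] phi 19.74035589047612
```

View pics/c5.png

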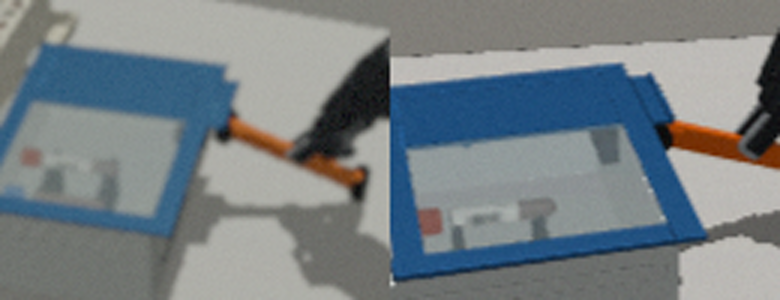

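The far foot (scene crop (225,128), side crop (663,135)) is tucked under the tab. Now I lift.

>>> move_arm:
  commands: [0,0.1,0,0.42,0,-0.27,0,0,0.1,0,0.42,0,-0.27,0,0,0.1,0,0.42,0,-0.26,0,0,0.1,0,0.42,0,-0.26,0,0,0.1,0,0.43,0,-0.26,0,0,0.1,0,0.43,0,-0.25,0,0,0.1,0,0.43,0,-0.25,0,0,0.1,0,0.43,0,-0.25,0]

```text
clock: 10.88
tool_pos: [0.5253, -0.1319, 0.1718]
tool_rot: [3.139, -0.779, 0.098]
force: [-0.0, 0.1, -1.6]
gripper_width: 0.0087
grasp_force: 98.9
```

```bash
cat > st.py <<'E'
from kin import *
import tf; tf.OFF[:]=[.003,0,.001]
def report():
    s=env.read_state();print('q',s["joint_positions"].round(2),'f',s["force"].round(1),'clk',s["clock"])
    p=s["tool_pos"];Rm=R.from_euler('xyz',s["tool_rot"]).as_matrix()
    a=np.radians(20.2);d=Rm@[np.cos(a),0,np.sin(a)]
    for k in (1,-1):
        F=p+Rm@tf.OFF+k*.076*d;t=np.radians(BY);e=F[:2]-BIN
        print('FN'[k<0],np.round([(e[0]*np.cos(t)+e[1]*np.sin(t))*1e3,(-e[0]*np.sin(t)+e[1]*np.cos(t))*1e3,F[2]*1e3],1),'phi',np.degrees(np.arcsin(d[2])).round(1))
def flapang(n="side"):
    c=cap(n);w=world(c);hsv=cv2.cvtColor(c["pixels"],cv2.COLOR_BGR2HSV)
    m=cv2.inRange(hsv,(98,120,40),(114,255,255))>0
    m&=(np.hypot(w[...,0]-.663,w[...,1]+.05)<.22)&(w[...,2]>.1)
    p=w[m];p=p[~np.isnan(p[:,0])];d=p-np.median(p,0);d=d[np.linalg.norm(d,axis=1)<.25]
    U,S,V=np.linalg.svd(d,full_matrices=False);print(n,'flap pts',len(p),'angle',np.degrees(np.arccos(abs(V[2][2]))).round(1),'maxz',p[:,2].max().round(3));return c
E
python3 - <<'E'
from st import *
report();flapang();
plan([strut(-12,216,30,6,y=-67),strut(34,193,32.5,5,y=-67)])
E
```

```text
q [-0.81 -0.31  2.34  0.9   0.78  0.11] f [-0.   0.1 -1.6] clk 10.8833
F [-93.2 -69.  204.6] phi 24.4
N [-231.7  -68.8  141.8] phi 24.4
side flap pts 3166 angle 30.0 maxz 0.229
# n=6 ang=5.2 dist=83mm
0.01,0.14,0,0.33,-0.02,0.32,0,
0.01,0.14,0,0.33,-0.02,0.33,0,
0.01,0.14,0,0.32,-0.02,0.33,0,
0.01,0.14,0,0.32,-0.02,0.34,0,
0.01,0.14,0,0.31,-0.02,0.34,0,
0.01,0.14,0,0.31,-0.02,0.35,0,
# n=5 ang=2.5 dist=54mm
0,0.08,-0,0.07,-0,0.36,0,
0,0.08,-0,0.07,-0,0.36,0,
0,0.08,-0,0.07,-0,0.36,0,
0,0.08,-0,0.06,-0,0.36,0,
0,0.08,-0,0.06,-0,0.36,0,
```

The flap is at 30°, as planned. I continue inward.

>>> move_arm:
  commands: [0.01,0.14,0,0.33,-0.02,0.32,0,0.01,0.14,0,0.33,-0.02,0.33,0,0.01,0.14,0,0.32,-0.02,0.33,0,0.01,0.14,0,0.32,-0.02,0.34,0,0.01,0.14,0,0.31,-0.02,0.34,0,0.01,0.14,0,0.31,-0.02,0.35,0,0,0.08,0,0.07,0,0.36,0,0,0.08,0,0.07,0,0.36,0,0,0.08,0,0.07,0,0.36,0,0,0.08,0,0.06,0,0.36,0,0,0.08,0,0.06,0,0.36,0,0,0,0,0,0,0,0]

```text
clock: 11.93
tool_pos: [0.656, -0.1143, 0.1432]
tool_rot: [-3.133, -0.908, 0.095]
force: [-1.5, -2.0, -1.3]
gripper_width: 0.0088
grasp_force: 99.0
```

```bash
python3 - <<'E'
from st import *
report();c=flapang();c2=cap("scene");c3=cap("wrist")
np.savez("side6.npz",**c);np.savez("scene6.npz",**c2);np.savez("wrist6.npz",**c3)
a=cv2.resize(c["pixels"][110:250,200:360],(400,350),interpolation=cv2.INTER_CUBIC);b=cv2.resize(c2["pixels"][110:250,230:390],(400,350),interpolation=cv2.INTER_CUBIC)
e=cv2.resize(c3["pixels"],(400,250))
cv2.imwrite("pics/c6.png",np.vstack([np.hstack([a,b]),np.hstack([e,e*0])]))
E
```

```text
q [-0.6   0.1   2.12  1.32  0.56 -0.19] f [-1.5 -2.  -1.3] clk 11.9333
F [ 33.7 -64.4 185. ] phi 31.8
N [-95.5 -64.3 104.9] phi 31.8
side flap pts 2255 angle 58.1 maxz 0.305
```

View pics/c6.png

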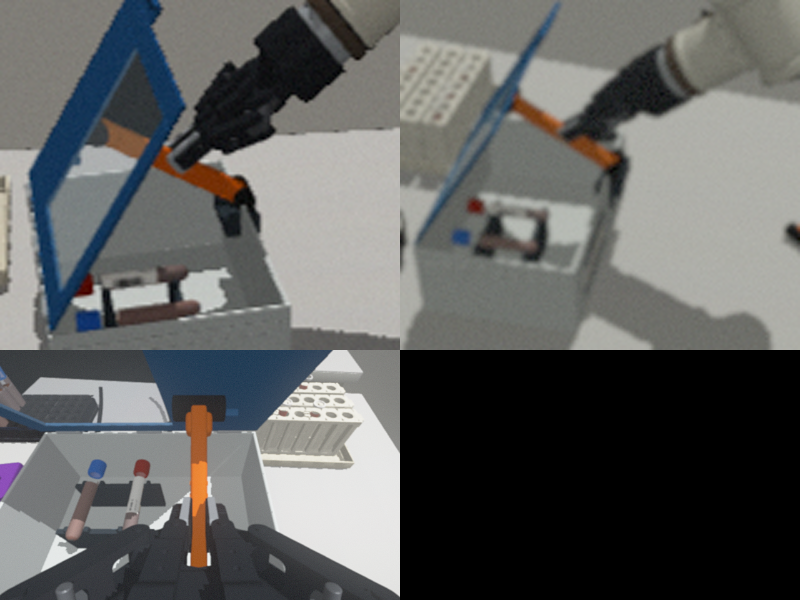

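The side crop shows the flap high open, the near foot (crop (240,190)) right above the dark saddle (232,215), and the far foot under the strip. Red tube in the lane nearest the strut, blue in the other. I lower the near foot.

```bash
python3 - <<'E'
from st import *
import numpy as np
a=np.radians(32.5)
f=lambda x,z:(x+152*np.cos(a),z+152*np.sin(a))
plan([strut(*f(-93.5,103),32.5,2,y=-67.5),strut(*f(-93.5,88),32.5,5,y=-67.5)])
E
```

```text
# n=2 ang=0.5 dist=4mm
2 x [-0.03, 0.04, -0.01, -0.01, 0.05, 0.05, 0.0]
# n=5 ang=0.0 dist=15mm
5 x [0.0, 0.0, 0.0, -0.08, 0.0, 0.06, 0.0]
```

>>> move_arm:
  commands: [-0.03,0.04,-0.01,-0.01,0.05,0.05,0,-0.03,0.04,-0.01,-0.01,0.05,0.05,0,0,0,0,-0.08,0,0.06,0,0,0,0,-0.08,0,0.06,0,0,0,0,-0.08,0,0.06,0,0,0,0,-0.08,0,0.06,0,0,0,0,-0.08,0,0.06,0,0,0,0,0,0,0,0]

```text
clock: 12.75
tool_pos: [0.6585, -0.1172, 0.1273]
tool_rot: [3.141, -0.92, 0.098]
force: [-0.6, 0.2, 1.1]
gripper_width: 0.0088
grasp_force: 99.1
```

```bash
python3 - <<'E'
from st import *
report();c=flapang();np.savez("side7.npz",**c)
c2=cap("scene");np.savez("scene7.npz",**c2)
E
```

```text
q [-0.6   0.14  2.12  1.42  0.54 -0.29] f [-0.6  0.2  1.1] clk 12.75
F [ 35.4 -67.5 169.9] phi 32.5
N [-92.8 -67.4  88.2] phi 32.5
side flap pts 2475 angle 53.4 maxz 0.296
```

The flap reads 53.4° (0.93 rad), and the force changed to upward support, so it is seated. I open slightly, keeping the fingers around the strut, and check.

>>> move_arm:
  commands: [0,0,0,0,0,0,0.4,0,0,0,0,0,0,0.4,0,0,0,0,0,0,0.4,0,0,0,0,0,0,0.4]

```text
clock: 13.18
tool_pos: [0.658, -0.1171, 0.1271]
tool_rot: [3.141, -0.919, 0.098]
force: [0.2, 0.6, 0.6]
gripper_width: 0.034
grasp_force: 0.0
```

```bash
cat >> st.py <<'E'
def strutdir(c):
    w=world(c);hsv=cv2.cvtColor(c["pixels"],cv2.COLOR_BGR2HSV);m=cv2.inRange(hsv,(5,140,60),(17,255,255))>0
    e=b2w(-30,-68,130);m&=np.linalg.norm(w-e,axis=-1)<.1
    p=w[m];t=np.radians(BY);x=(p[:,:2]-BIN)@[np.cos(t),np.sin(t)];y=(p[:,:2]-BIN)@[-np.sin(t),np.cos(t)]
    l=np.polyfit(x,p[:,2],1);print('strut n',len(p),'slope',np.degrees(np.arctan(l[0])).round(1),'z@x=-30',(np.polyval(l,-.03)*1e3).round(1),'y',(np.median(y)*1e3).round(1),'x',(np.percentile(x,[1,99])*1e3).round(0))
E
python3 - <<'E'
from st import *
report();strutdir(dict(np.load("side7.npz")));strutdir(dict(np.load("scene7.npz")))
c=flapang();strutdir(c);strutdir(cap("scene"))
s=env.read_state();p=s["tool_pos"];T=R.from_euler('xyz',s["tool_rot"]).as_matrix()
print(s["gripper_width"])
E
```

```text
q [-0.6   0.14  2.12  1.42  0.54 -0.29] f [0.2 0.6 0.6] clk 13.1833
F [ 35.  -67.4 169.6] phi 32.4
N [-93.3 -67.3  88.1] phi 32.4
strut n 219 slope 23.2 z@x=-30 123.9 y -62.1 x [-94. -24.]
strut n 182 slope 29.3 z@x=-30 134.8 y -62.6 x [-96.  15.]
side flap pts 2485 angle 53.3 maxz 0.296
strut n 191 slope 25.4 z@x=-30 125.9 y -62.4 x [-96. -24.]
strut n 173 slope 27.9 z@x=-30 136.2 y -62.5 x [-96.  15.]
0.03411870157947689
```

It holds at 53.3° with the fingers open. I back off and move in front of the red tube.

```bash
cat >> st.py <<'E'
def tube(back,x=10,y=12,z=72,t=38,n=0,o=.45):
    T=tf.tf(BY,t);return (b2w(x,y,z)+T@[0,0,.019-back/1e3],T,n,o)
E
python3 - <<'E'
from st import *
s=env.read_state();p=s["tool_pos"];T=R.from_euler('xyz',s["tool_rot"]).as_matrix()
w=[(p+T@[0,0,-.12],T,5,.4),tube(150,n=7)]
margins(w+[tube(0)],s["joint_positions"]);plan(w)
E
```

```text
[-0.78 -0.27  2.33  1.12  0.75 -0.04] err 0.0 tight j 3 0.37
[-0.43 -0.1   2.11  0.57  0.61  0.66] err 0.0 tight j 5 0.44
[-0.33  0.35  1.9   0.78  0.38  0.48] err 0.0 tight j 5 0.21
# n=5 ang=0.0 dist=120mm
5 x [0.0, 0.0, -0.0, -0.0, 0.0, -0.8, 0.4]
# n=7 ang=14.6 dist=100mm
0,-0.35,-0,0.07,-0.38,0.28,0.45,
0,-0.35,-0,0.08,-0.38,0.28,0.45,
0,-0.35,-0,0.09,-0.38,0.28,0.45,
0,-0.35,-0,0.1,-0.38,0.28,0.45,
0,-0.35,-0,0.11,-0.38,0.27,0.45,
0,-0.35,-0,0.12,-0.38,0.27,0.45,
0,-0.35,-0,0.13,-0.38,0.26,0.45,
```

>>> move_arm:
  commands: [0,0,0,0,0,-0.4,0.4,0,0,0,0,0,-0.8,0.4,0,0,0,0,0,-0.8,0.4,0,0,0,0,0,-1,0.4,0,0,0,0,0,-1,0.4,0,-0.35,0,0.07,-0.38,0.28,0.45,0,-0.35,0,0.08,-0.38,0.28,0.45,0,-0.35,0,0.09,-0.38,0.28,0.45,0,-0.35,0,0.1,-0.38,0.28,0.45,0,-0.35,0,0.11,-0.38,0.27,0.45,0,-0.35,0,0.12,-0.38,0.27,0.45,0,-0.35,0,0.13,-0.38,0.26,0.45]

```text
clock: 14.28
tool_pos: [0.6116, -0.0407, 0.1751]
tool_rot: [3.141, -0.661, 0.098]
force: [0.6, -0.1, -0.3]
gripper_width: 0.0383
grasp_force: 0.0
```

```bash
python3 - <<'E'
from st import *
s=env.read_state();print(s["tool_pos"],s["tool_rot"],s["clock"])
c=flapang();strutdir(c);strutdir(cap("scene"));c=cap("wrist");np.savez("wrist8.npz",**c)
cv2.imwrite("pics/w8.png",c["pixels"])
im=c["pixels"];hsv=cv2.cvtColor(im,cv2.COLOR_BGR2HSV);w=world(c);t=np.radians(BY)
for nm,lo,hi in (("red",(0,120,40),(5,255,255)),("blue",(105,150,60),(120,255,255)),("red2",(172,120,40),(180,255,255))):
    m=cv2.inRange(hsv,lo,hi);k,l,st,ce=cv2.connectedComponentsWithStats(m)
    for i in range(1,k):
        if 100<st[i,4]<6000:
            p=w[l==i];e=p[:,:2]-BIN;b=np.c_[e@[np.cos(t),np.sin(t)],e@[-np.sin(t),np.cos(t)],p[:,2]]*1e3
            print(nm,ce[i].round(),st[i,4],np.nanmedian(b,0).round(1),np.nanpercentile(b,[3,97],axis=0).round(0).tolist())
# bin walls: rim points
e=w[...,:2]-BIN;bx=(e@[np.cos(t),np.sin(t)])*1e3;by=(e@[-np.sin(t),np.cos(t)])*1e3;z=w[...,2]*1e3
m=(z>60)&(z<76)&(bx>-25)&(bx<38)&(np.abs(by-15)<25)
print('barrel pts',m.sum(),[ (b,np.median(by[m&(bx>b)&(bx<b+10)&(z>70)]).round(1),np.percentile(z[m&(bx>b)&(bx<b+10)],95).round(1)) for b in (-20,-10,0,10,20)])
m=(np.abs(z-104)<3);print('rim x',np.percentile(bx[m],[1,5,50]).round(0),'rim y',np.percentile(by[m],[1,99]).round(0))
E
```

```text
[ 0.61157278 -0.04073382  0.17506154] [ 3.14076137 -0.6605559   0.09793381] 14.2833
side flap pts 2466 angle 53.4 maxz 0.296
strut n 286 slope 28.4 z@x=-30 129.7 y -62.4 x [-98. -24.]
strut n 158 slope 29.1 z@x=-30 136.0 y -63.3 x [-97.  17.]
red [322. 136.] 324 [56.4 11.8 80.9] [[49.0, 4.0, 77.0], [65.0, 19.0, 83.0]]
blue [258. 135.] 276 [56.2 68.1 81. ] [[49.0, 61.0, 76.0], [65.0, 76.0, 83.0]]
red2 [ 75. 174.] 167 [ 48.3 268.7  19.5] [[45.0, 249.0, 18.0], [52.0, 290.0, 21.0]]
barrel pts 770 [(-20, np.float64(17.6), np.float64(75.6)), (-10, np.float64(17.7), np.float64(75.9)), (0, np.float64(18.6), np.float64(75.7)), (10, np.float64(18.6), np.float64(75.6)), (20, np.float64(18.7), np.float64(75.9))]
rim x [-97. -96.  -9.] rim y [-134.  133.]
```

View pics/w8.png

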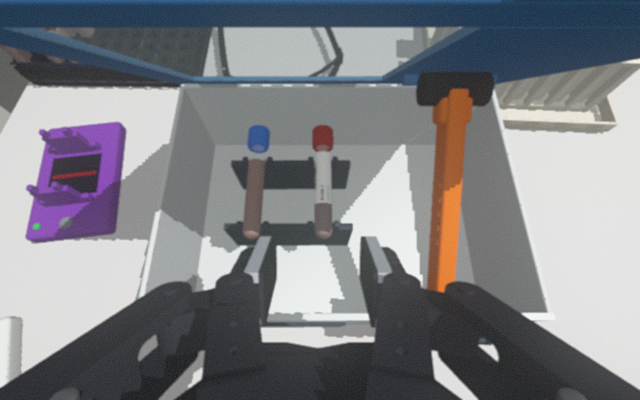

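The wrist view shows the flap propped, the strut (450,200) standing clear, the red tube at (322,180) between the open fingers and the blue tube at (257,185) outside them. The cap reads bin y = 11.8, matching the lane. I reach in.

```bash
python3 - <<'E'
from st import *
plan([tube(40,n=5),tube(0,n=4)])
E
```

```text
# n=5 ang=0.1 dist=110mm
5 x [-0.0, 0.0, 0.0, -0.0, 0.01, 0.73, 0.45]
# n=4 ang=0.0 dist=40mm
4 x [0.0, 0.0, 0.0, 0.0, -0.0, 0.33, 0.45]
```

>>> move_arm:
  commands: [0,0,0,0,0.01,0.73,0.45,0,0,0,0,0.01,0.73,0.45,0,0,0,0,0.01,0.73,0.45,0,0,0,0,0.01,0.73,0.45,0,0,0,0,0.01,0.73,0.45,0,0,0,0,0,0.33,0.45,0,0,0,0,0,0.33,0.45,0,0,0,0,0,0.33,0.45,0,0,0,0,0,0.33,0.45,0,0,0,0,0,0,0.45]

```text
clock: 15.27
tool_pos: [0.7017, -0.0348, 0.0556]
tool_rot: [-3.141, -0.66, 0.096]
force: [-1.5, 0.1, -0.4]
gripper_width: 0.039
grasp_force: 0.0
```

```bash
python3 - <<'E'
from st import *
s=env.read_state();print(s["tool_pos"],s["tool_rot"],s["force"],tube(0)[0])
e=tube(0)[0]-s["tool_pos"];print((R.from_euler('xyz',s["tool_rot"]).inv().apply(e)*1e3).round(1))
E
```

```text
[ 0.70174591 -0.03482348  0.05562955] [-3.14066299 -0.65990304  0.09573437] [-1.54638173  0.06224872 -0.35836991] [ 0.70341074 -0.03292214  0.0570278 ]
[ 2.3 -1.7  0. ]
```

>>> move_arm:
  commands: [0,0,0,0.06,-0.05,0,0.45,0,0,0,0,0,0,0,0,0,0,0,0,0,0,0,0,0,0,0,0,0,0,0,0,0,0,0,0,0,0,0,0,0,0,0,0,0,0,0,0,0,0]
  newtons: 30

```text
clock: 15.85
tool_pos: [0.7045, -0.0333, 0.0595]
tool_rot: [3.139, -0.664, 0.098]
force: [-2.4, -4.5, 4.0]
gripper_width: 0.0128
grasp_force: 30.1
```

```bash
python3 - <<'E'
from st import *
s=env.read_state();print(s["tool_pos"],s["tool_rot"],s["force"],s["gripper_width"])
rd=np.array([.494,.2423,.055]);yaw=23.
w=[tube(15,n=2,o=0),tube(140,n=5,o=0)]
T=tf.tf(yaw,38)
w+=[(rd+[0,0,.13]+T@[0,0,.019],T,12,0)]
margins(w+[(rd+T@[0,0,.019],T,0,0)],s["joint_positions"])
plan(w)
E
```

```text
[ 0.70453523 -0.03330341  0.05953472] [ 3.1392901  -0.66364888  0.09794709] [-2.42417752 -4.52653774  4.02920149] 0.012802692024588683
[-0.34  0.3   1.93  0.75  0.39  0.5 ] err 0.0 tight j 5 0.22
[-0.42 -0.07  2.1   0.58  0.59  0.65] err 0.0 tight j 5 0.42
[ 0.16 -0.25  2.26  0.31  0.51  1.1 ] err 0.0 tight j 5 0.34
[0.16 0.06 2.3  0.86 0.2  0.53] err 0.0 tight j 5 0.03
# n=2 ang=0.2 dist=14mm
2 x [0.01, -0.0, -0.0, -0.04, -0.01, -0.23, 0.0]
# n=5 ang=0.0 dist=125mm
5 x [0.0, 0.0, 0.0, 0.0, 0.0, -0.83, 0.0]
# n=12 ang=17.3 dist=310mm
0.15,0,-0.19,-0.18,-0.83,-0.15,0,
0.15,0,-0.19,-0.16,-0.83,-0.14,0,
0.15,0,-0.19,-0.15,-0.84,-0.12,0,
0.15,0,-0.19,-0.13,-0.84,-0.11,0,
0.15,0,-0.19,-0.11,-0.85,-0.1,0,
0.15,0,-0.19,-0.1,-0.85,-0.08,0,
0.15,0,-0.19,-0.08,-0.85,-0.07,0,
0.15,0,-0.19,-0.06,-0.86,-0.06,0,
0.15,0,-0.19,-0.04,-0.86,-0.04,0,
0.15,0,-0.19,-0.03,-0.86,-0.03,0,
0.15,0,-0.19,-0.01,-0.86,-0.02,0,
0.15,0,-0.19,0.01,-0.86,-0,0,
```

>>> move_arm:
  commands: [0.01,0,0,-0.04,-0.01,-0.23,0,0.01,0,0,-0.04,-0.01,-0.23,0,0,0,0,0,0,-0.83,0,0,0,0,0,0,-0.83,0,0,0,0,0,0,-0.83,0,0,0,0,0,0,-0.83,0,0,0,0,0,0,-0.83,0,0,0,0,0,0,0,0]

```text
clock: 16.52
tool_pos: [0.617, -0.0403, 0.1702]
tool_rot: [3.141, -0.666, 0.1]
force: [0.1, -0.9, -0.0]
gripper_width: 0.0131
grasp_force: 31.2
```

>>> move_arm:
  commands: [0.15,0,-0.19,-0.18,-0.83,-0.15,0,0.15,0,-0.19,-0.16,-0.83,-0.14,0,0.15,0,-0.19,-0.15,-0.84,-0.12,0,0.15,0,-0.19,-0.13,-0.84,-0.11,0,0.15,0,-0.19,-0.11,-0.85,-0.1,0,0.15,0,-0.19,-0.1,-0.85,-0.08,0,0.15,0,-0.19,-0.08,-0.85,-0.07,0,0.15,0,-0.19,-0.06,-0.86,-0.06,0,0.15,0,-0.19,-0.04,-0.86,-0.04,0,0.15,0,-0.19,-0.03,-0.86,-0.03,0,0.15,0,-0.19,-0.01,-0.86,-0.02,0,0.15,0,-0.19,0.01,-0.86,0,0]

```text
clock: 17.52
tool_pos: [0.5026, 0.2493, 0.1682]
tool_rot: [-3.136, -0.66, 0.402]
force: [-0.2, 0.4, 0.2]
gripper_width: 0.013
grasp_force: 31.1
```

```bash
python3 - <<'E'
from st import *
s=env.read_state();print(s["joint_positions"].round(3),s["tool_pos"],s["tool_rot"],s["force"],s["gripper_width"],s["clock"])
c=cap("wrist");np.savez("wrist9.npz",**c);a=cv2.resize(c["pixels"],(480,300))
b=flapang();np.savez("side9.npz",**b);d=cap("scene");np.savez("scene9.npz",**d)
f=cv2.resize(b["pixels"][180:380,280:480],(300,300),interpolation=cv2.INTER_CUBIC)
g=cv2.resize(d["pixels"][200:330,240:400],(369,300),interpolation=cv2.INTER_CUBIC)
cv2.imwrite("pics/c9.png",np.vstack([np.hstack([a,f]),np.hstack([g,np.zeros((300,780-369,3),np.uint8)])]))
# tube in tool frame from side/scene depth: points within 8cm of grasp, not gripper: use wrist reddish/white
Rm=R.from_euler('xyz',s["tool_rot"]).as_matrix();p=s["tool_pos"]
for n,c in (("wrist",c),("side",b),("scene",d)):
    w=world(c);hsv=cv2.cvtColor(c["pixels"],cv2.COLOR_BGR2HSV);m=((hsv[...,0]<6)|(hsv[...,0]>172))&(hsv[...,1]>130)&(hsv[...,2]>40)
    m&=np.linalg.norm(w-p,axis=-1)<.1
    if m.sum()>8: print(n,m.sum(),'cap world',w[m].mean(0).round(4),'tool mm',((w[m]-p)@Rm*1e3).mean(0).round(1))
    # posts: z between .03 and .06 near reader, dark
    t=np.radians(23);e=w[...,:2]-[.494,.2423];x=(e@[np.cos(t),np.sin(t)])*1e3;y=(e@[-np.sin(t),np.cos(t)])*1e3;z=w[...,2]
    for sx in(-1,1):
        k=(np.abs(x-sx*30)<9)&(z>.05)&(z<.062)&(np.abs(y)<28)
        if k.sum()>6: print(n,'post',sx,k.sum(),'x',np.median(x[k]).round(1),'y',np.percentile(y[k],[2,50,98]).round(1))
    k=(np.abs(z-.018)<.004)&(hsv[...,1]<60)&(hsv[...,2]>110)&(np.abs(x)<75)&(np.abs(y)<50)
    if k.sum()>50: print(n,'slab',k.sum(),cv2.minAreaRect((w[k][:,:2]*1e3).astype(np.float32)))
for yw in (22,23,24):
  for dz in (.13,.02,0):
    T=tf.tf(yw,38);print(yw,dz);margins([(np.array([.494,.2423,.055+dz])+T@[0,0,.019],T,0,0)],s["joint_positions"])
E
```

```text
[ 0.159 -0.252  2.258  0.316  0.512  1.1  ] [0.50258959 0.24931053 0.16817399] [-3.13630973 -0.660218    0.40188293] [-0.20784795  0.36737865  0.24465542] 0.013014727704363356 17.5167
side flap pts 2470 angle 53.4 maxz 0.295
wrist 1176 cap world [0.5355 0.2639 0.1887] tool mm [41.  -0.5  5.8]
wrist slab 231 ((507.06207275390625, 250.7161865234375), (90.45462036132812, 78.75240325927734), 23.18353843688965)
side 110 cap world [0.5352 0.272  0.1859] tool mm [41.5 -8.1  9.9]
side post -1 42 x -30.1 y [-11.7  -4.9  13.1]
side post 1 45 x 29.7 y [-12.2  -0.5  15.5]
side slab 1317 ((492.79632568359375, 242.69467163085938), (131.7393035888672, 80.50590515136719), 22.860984802246094)
scene 43 cap world [0.5367 0.2687 0.1872] tool mm [42.4 -4.4  8.9]
scene post -1 13 x -29.9 y [-10.2   1.   14.3]
scene post 1 14 x 30.2 y [-14.4   9.3  12.8]
scene slab 862 ((494.4708251953125, 243.2222442626953), (129.39093017578125, 84.91618347167969), 23.78959846496582)
22 0.13
[ 0.16 -0.25  2.26  0.28  0.5   1.15] err 0.0 tight j 5 0.33
22 0.02
[0.16 0.   2.3  0.64 0.23 0.77] err 0.0 tight j 5 0.06
22 0
[0.16 0.06 2.3  0.81 0.19 0.59] err 0.0 tight j 5 0.02
23 0.13
[ 0.16 -0.25  2.26  0.31  0.51  1.1 ] err 0.0 tight j 5 0.34
23 0.02
[0.16 0.   2.3  0.68 0.24 0.71] err 0.0 tight j 5 0.07
23 0
[0.16 0.06 2.3  0.86 0.2  0.53] err 0.0 tight j 5 0.03
24 0.13
[ 0.15 -0.25  2.26  0.34  0.52  1.06] err 0.0 tight j 5 0.35
24 0.02
[0.15 0.   2.3  0.72 0.25 0.65] err 0.0 tight j 5 0.08
24 0
[0.15 0.06 2.3  0.9  0.21 0.47] err 0.0 tight j 5 0.04
```

View pics/c9.png

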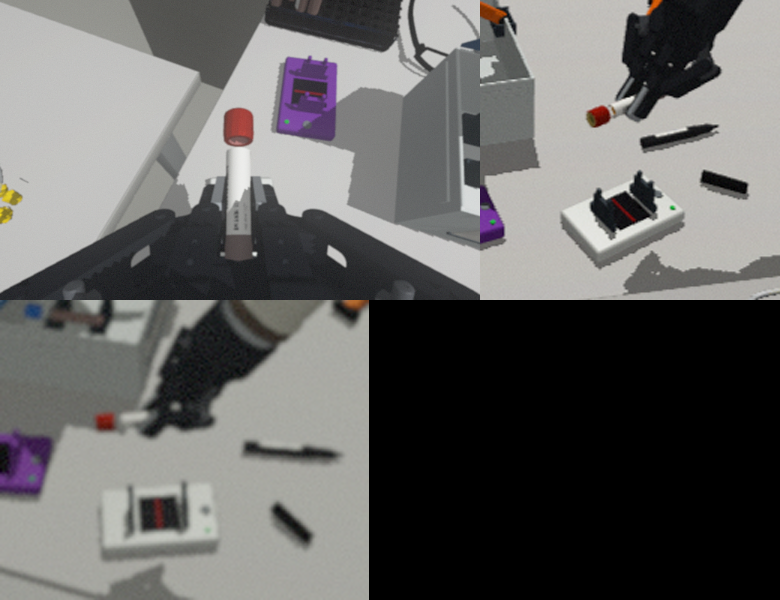

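Wrist, side and scene crops show the tube firmly held, cap forward, above the reader, and the bench items are untouched. I descend to 20 mm above the rest and compare tube and posts in the same views.

```bash
cat >> st.py <<'E'
def rest(dz,n=0,o=0,x=.4937,y=.2430,yaw=23.1,t=38):
    T=tf.tf(yaw,t);return (np.array([x,y,.055+dz])+T@[0,0,.019],T,n,o)
E
python3 - <<'E'
from st import *
plan([rest(.06,3),rest(.022,4)])
E
```

```text
# n=3 ang=0.3 dist=68mm
3 x [-0.02, 0.01, 0.0, -0.46, 0.03, 0.6, 0.0]
# n=4 ang=0.0 dist=38mm
4 x [0.0, 0.0, 0.0, -0.19, -0.0, 0.25, 0.0]
```

>>> move_arm:
  commands: [-0.02,0.01,0,-0.46,0.03,0.6,0,-0.02,0.01,0,-0.46,0.03,0.6,0,-0.02,0.01,0,-0.46,0.03,0.6,0,0,0,0,-0.19,0,0.25,0,0,0,0,-0.19,0,0.25,0,0,0,0,-0.19,0,0.25,0,0,0,0,-0.19,0,0.25,0,0,0,0,0,0,0,0,0,0,0,0,0,0,0]

```text
clock: 18.42
tool_pos: [0.5062, 0.2452, 0.0628]
tool_rot: [3.14, -0.664, 0.399]
force: [0.6, 0.9, 0.2]
gripper_width: 0.0131
grasp_force: 31.1
```

```bash
python3 - <<'E'
from st import *
s=env.read_state();print(s["joint_positions"].round(3),s["tool_pos"],s["tool_rot"],s["force"],s["clock"]);print(((rest(.022)[0]-s["tool_pos"])*1e3).round(1))
t=np.radians(23.1);C=np.array([.4937,.2430])
for n in("wrist","side","scene"):
    c=cap(n);np.savez(n+"10.npz",**c);w=world(c);hsv=cv2.cvtColor(c["pixels"],cv2.COLOR_BGR2HSV);H,S,V=[hsv[...,i].astype(int) for i in range(3)]
    e=w[...,:2]-C;x=(e@[np.cos(t),np.sin(t)])*1e3;y=(e@[-np.sin(t),np.cos(t)])*1e3;z=w[...,2]*1e3
    for nm,a,b in (("cap",45,58),("front bare",24,40),("rear bare",-45,-26)):
        k=(x>a)&(x<b)&(np.abs(y)<16)&(z>66)&(z<95)
        if nm=="cap": k&=(S>120)
        if k.sum()>5: print(n,nm,k.sum(),'y',np.percentile(y[k],[3,50,97]).round(1),'z',np.percentile(z[k],[3,97]).round(1))
    for sx in(-30,30):
        k=(np.abs(x-sx)<8)&(z>45)&(z<59)&(np.abs(y)<24)&(V<110)
        if k.sum()>5: print(n,'post',sx,k.sum(),'y',np.percentile(y[k],[3,97]).round(1),'z',np.percentile(z[k],97).round(1))
ims=[np.load("wrist10.npz")["pixels"][150:400,120:520],np.load("side10.npz")["pixels"][240:365,300:500]]
cv2.imwrite("pics/c10.png",np.vstack([cv2.resize(ims[0],(480,300)),cv2.resize(ims[1],(480,300),interpolation=cv2.INTER_CUBIC)]))
E
```

```text
[ 0.153 -0.004  2.301  0.659  0.245  0.731] [0.50618909 0.24519562 0.06282011] [ 3.14013047 -0.66373175  0.39889946] [0.57101081 0.9144934  0.19346657] 18.4167
[-1.7  2.4 -0.8]
wrist cap 801 y [-9.9 -2.4  4.6] z [79.8 85.7]
wrist front bare 756 y [-8.6 -1.4  5.8] z [69.4 83.5]
wrist rear bare 124 y [-7.7 -1.4  5. ] z [77.8 83.8]
wrist post 30 293 y [-14.   18.1] z 58.2
side cap 74 y [-7.2  2.5  6. ] z [72.9 87.3]
side front bare 61 y [-9.8 -0.3  3.9] z [71.6 85.4]
side post -30 60 y [-9.5 15.6] z 58.1
side post 30 83 y [-12.3  16. ] z 58.3
scene cap 22 y [-5.5 -1.7  4.9] z [80.8 88.3]
scene front bare 32 y [-9.8  0.4  4. ] z [71.2 86.5]
scene post -30 14 y [-1.3 16.3] z 58.3
scene post 30 8 y [-8.8 16. ] z 54.4
```

View pics/c10.png

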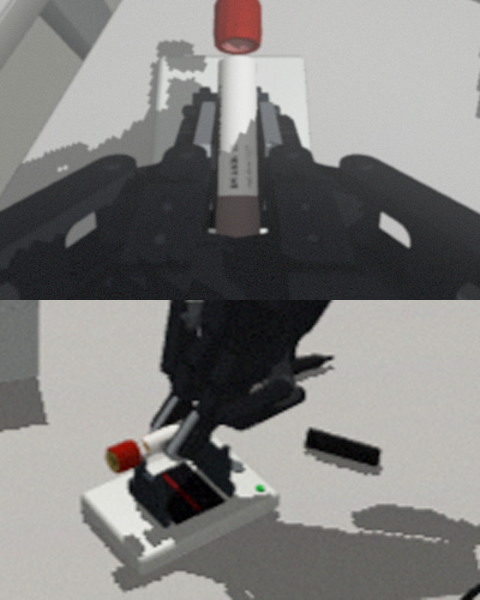

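The wrist crop shows the tube centred in the fingers, the side crop shows it above the posts, about 2.5 mm off to reader -y. That matches the measured TCP error of 2.9 mm, so I correct and descend.

```bash
python3 - <<'E'
from st import *
plan([rest(.020,2),rest(.011,3)])
E
```

```text
# n=2 ang=0.4 dist=6mm
2 x [0.02, -0.02, -0.01, -0.07, -0.05, 0.04, 0.0]
# n=3 ang=0.0 dist=9mm
3 x [0.0, 0.0, 0.0, -0.06, -0.0, 0.08, 0.0]
```

>>> move_arm:
  commands: [0.02,-0.02,-0.01,-0.07,-0.05,0.04,0,0.02,-0.02,-0.01,-0.07,-0.05,0.04,0,0,0,0,-0.06,0,0.08,0,0,0,0,-0.06,0,0.08,0,0,0,0,-0.06,0,0.08,0,0,0,0,0,0,0,0,0,0,0,0,0,0,0]

```text
clock: 19.15
tool_pos: [0.5037, 0.248, 0.0498]
tool_rot: [-3.141, -0.661, 0.403]
force: [-0.1, 0.3, -0.2]
gripper_width: 0.013
grasp_force: 31.1
```

```bash
python3 - <<'E'
from st import *
s=env.read_state();print(s["joint_positions"].round(3),s["tool_rot"],s["force"],s["clock"])
t=np.radians(23.1);d=(s["tool_pos"]-rest(0)[0])*1e3;print('err x,y,z reader',(d[0]*np.cos(t)+d[1]*np.sin(t)).round(2),(-d[0]*np.sin(t)+d[1]*np.cos(t)).round(2),d[2].round(2),'yaw',np.degrees(s["tool_rot"][2]))
C=np.array([.4937,.2430])
for n in("wrist","side","scene"):
    c=cap(n);w=world(c);e=w[...,:2]-C;x=(e@[np.cos(t),np.sin(t)])*1e3;y=(e@[-np.sin(t),np.cos(t)])*1e3;z=w[...,2]*1e3
    for nm,a,b in (("front bare",34,40),("cap",46,58)):
        k=(x>a)&(x<b)&(np.abs(y)<14)&(z>60)&(z<82)
        if k.sum()>5: print(n,nm,k.sum(),'y',np.percentile(y[k],[3,50,97]).round(1),'z',np.percentile(z[k],97).round(1))
plan([rest(.002,4)])
E
```

```text
[0.158 0.031 2.301 0.748 0.221 0.641] [-3.14105788 -0.66090641  0.40293017] [-0.11460282  0.27658188 -0.2267377 ] 19.15
err x,y,z reader -0.55 0.67 9.79 yaw 23.08619800963229
wrist front bare 267 y [-6.1  2.3 10.5] z 71.7
wrist cap 830 y [-6.7  2.3 10.8] z 72.4
side cap 74 y [-5.2  4.5  9.5] z 73.7
scene front bare 6 y [-4.1  2.8  5.6] z 72.4
scene cap 36 y [-5.4  5.   9.9] z 73.6
# n=4 ang=0.1 dist=8mm
4 x [-0.0, 0.0, 0.0, -0.04, 0.0, 0.06, 0.0]
```

>>> move_arm:
  commands: [0,0,0,-0.04,0,0.06,0,0,0,0,-0.04,0,0.06,0,0,0,0,-0.04,0,0.06,0,0,0,0,-0.04,0,0.06,0,0,0,0,0,0,0,0]

```text
clock: 19.72
tool_pos: [0.5059, 0.2483, 0.0427]
tool_rot: [3.141, -0.664, 0.403]
force: [1.6, 0.5, 2.3]
gripper_width: 0.0131
grasp_force: 31.3
```

```bash
python3 - <<'E'
from st import *
s=env.read_state();print(s["joint_positions"].round(3),s["tool_rot"],s["force"],s["torque"],s["clock"])
t=np.radians(23.1);d=(s["tool_pos"]-rest(0)[0])*1e3;print('err',(d[0]*np.cos(t)+d[1]*np.sin(t)).round(2),(-d[0]*np.sin(t)+d[1]*np.cos(t)).round(2),d[2].round(2))
C=np.array([.4937,.2430])
for n in("wrist","side"):
    c=cap(n);w=world(c);e=w[...,:2]-C;x=(e@[np.cos(t),np.sin(t)])*1e3;y=(e@[-np.sin(t),np.cos(t)])*1e3;z=w[...,2]*1e3
    for nm,a,b in (("front bare",34,40),("cap",46,58)):
        k=(x>a)&(x<b)&(np.abs(y)<14)&(z>54)&(z<82)
        if k.sum()>5: print(n,nm,k.sum(),'y',np.percentile(y[k],[3,50,97]).round(1),'z',np.percentile(z[k],97).round(1))
E
```

```text
[0.159 0.057 2.297 0.829 0.203 0.558] [ 3.1407532  -0.66430424  0.40313802] [1.61713747 0.45052625 2.29135866] [ 0.07104421 -0.06456915  0.05618516] 19.7167
err 1.62 0.11 2.63
wrist cap 906 y [-7.2  1.7 10.3] z 65.5
side front bare 7 y [-4.3  4.5  6.7] z 64.1
side cap 71 y [-5.6  4.2  9.1] z 66.3
```

The cap top is at 65.5 mm with light contact, so the tube is in the notches. I release.

>>> move_arm:
  commands: [0,0,0,0,0,0,0.25,0,0,0,0,0,0,0.25,0,0,0,0,0,0,0.4,0,0,0,0,0,0,0.4,0,0,0,0,0,0,0.4]

```text
clock: 20.23
tool_pos: [0.5042, 0.2482, 0.0412]
tool_rot: [-3.141, -0.661, 0.403]
force: [-0.4, 0.3, 0.3]
gripper_width: 0.0342
grasp_force: 0.0
```

>>> move_arm:
  commands: [0,0,0,0,0,-0.2,0.4,0,0,0,0,0,-0.4,0.4,0,0,0,0,0,-0.7,0.4,0,0,0,0,0,-1,0.4,0,0,0,0,0,-1,0.4,0,0,0,0,0,-1,0.4,0,0,0,0,0,0,0.4]

```text
clock: 20.82
tool_pos: [0.4337, 0.2171, 0.1515]
tool_rot: [3.135, -0.676, 0.407]
force: [1.8, 0.4, 1.5]
gripper_width: 0.034
grasp_force: 0.0
```

```bash
python3 - <<'E'
from st import *
s=env.read_state();print(s["tool_pos"],s["force"],s["clock"])
t=np.radians(23.1);C=np.array([.4937,.2430])
for n in("wrist","side","scene"):
    c=flapang(n) if n=="side" else cap(n)
    np.savez(n+"12.npz",**c);w=world(c);e=w[...,:2]-C;x=(e@[np.cos(t),np.sin(t)])*1e3;y=(e@[-np.sin(t),np.cos(t)])*1e3;z=w[...,2]*1e3
    for a,b in ((-44,-36),(-24,-10),(-5,10),(12,24),(36,41),(45,60)):
        k=(x>a)&(x<b)&(np.abs(y)<14)&(z>45)&(z<82)
        if k.sum()>5: print(n,(a,b),k.sum(),'y',np.percentile(y[k],[3,50,97]).round(1),'z',np.percentile(z[k],97).round(1))
strutdir(dict(np.load("side12.npz")));strutdir(dict(np.load("scene12.npz")))
f=np.load("side12.npz")["pixels"];g=np.load("scene12.npz")["pixels"];h=np.load("wrist12.npz")["pixels"]
r=lambda i,s:cv2.resize(i,s,interpolation=cv2.INTER_CUBIC)
cv2.imwrite("pics/c12.png",np.vstack([np.hstack([r(f[80:380,190:510],(400,300)),r(f[290:370,320:430],(400,300))]),np.hstack([r(g[110:330,200:420],(400,300)),r(h,(400,300))])]))
E
```

```text
[0.43369297 0.21708089 0.15146869] [1.76205297 0.36198186 1.53802719] 20.8167
wrist (-44, -36) 204 y [-8.7  1.2 12.1] z 62.7
wrist (-24, -10) 309 y [-5.   1.2  8.3] z 63.5
wrist (-5, 10) 293 y [-4.4  2.1  8.5] z 63.8
wrist (12, 24) 260 y [-9.   2.1 12.4] z 63.7
wrist (36, 41) 78 y [-6.1  2.2  9.9] z 64.4
wrist (45, 60) 322 y [-7.3  2.2 10.9] z 65.8
side flap pts 2468 angle 53.4 maxz 0.295
side (-44, -36) 7 y [-0.1  2.7  5.6] z 63.4
side (-24, -10) 57 y [-4.6  3.   6.5] z 64.4
side (-5, 10) 68 y [-4.7  3.7  6.5] z 64.7
side (12, 24) 55 y [-4.6  3.3  7.5] z 64.8
side (45, 60) 99 y [-6.   4.8  9.3] z 66.8
scene (-44, -36) 6 y [-0.6  1.4  6.1] z 61.9
scene (-24, -10) 32 y [-7.6  3.   6.2] z 64.2
scene (-5, 10) 36 y [-3.4  4.   7.4] z 65.4
scene (12, 24) 26 y [-6.9  3.1  7.1] z 64.0
scene (45, 60) 43 y [-3.9  4.4  9.5] z 67.1
strut n 289 slope 28.5 z@x=-30 129.7 y -62.5 x [-98. -24.]
strut n 233 slope 31.1 z@x=-30 133.6 y -63.0 x [-98.  15.]
```

View pics/c12.png

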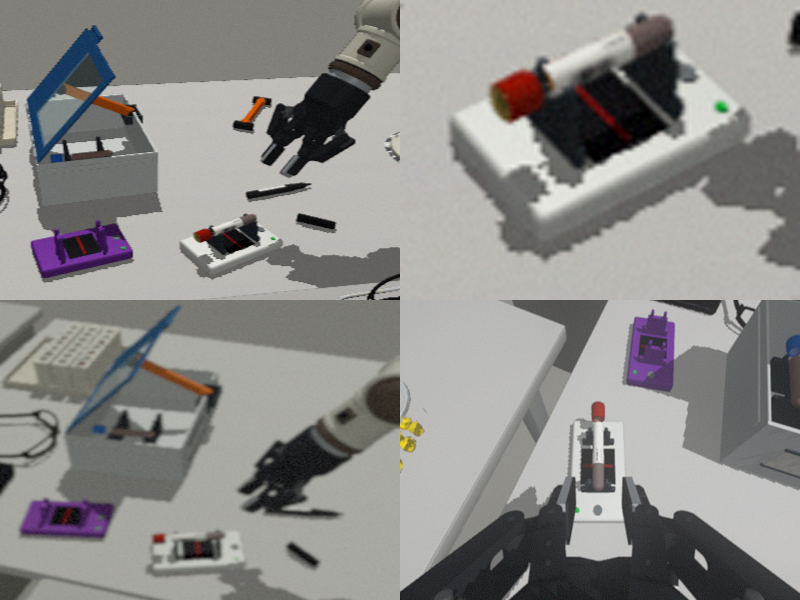

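The side crop shows the tube lying in both notches (barrel top level at about 64 mm), cap to one end, barrel over the window. The flap stands at 53.4° on the strut. The blue tube, pen and cap are untouched and the arm is clear. I hand in.

```bash
python3 -c "
from plant import env
print(env.finish_job())"
```

```text
the job is handed in; nothing more can be done
None
```

The job is handed in: the strut holds the flap open at about 0.93 rad, and the red-capped tube lies level in both reader notches. The blue tube, pen and pen cap were left alone, and it took about 21 s of the 53 s allowed. I had to release and regrasp the strut once, because the last joint reached its range limit on the first try.

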